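# Change the die and fit the locating posts of a marking jig

### The job

Set up the marking jig for the next job: swing its lever open, lift the old grey die out and lay it flat in the empty black tray, seat the new brass die fully down in the pocket and swing the lever fully shut over it. Also fit every yellow post from the grey stand into a slot of the jig, one per slot, any slot: pass its T foot down through the slot until the collar rests on the plate, then turn it a quarter turn so that it holds, and let go. Leave everything else on the table where it is.

Things in the scene. Friction and masses are not known exactly. Their poses are not given: they have to be found in the camera images.
- jig: marking jig, fixed: blue bed with aluminium top plate 100 (x) by 250 mm (y) centred over the origin (on the table), top 50 mm above the table, 12 mm thick, hollow beneath (88 mm wide in x). Three narrow slots right through the plate, each 62 mm long (jig y), 16 mm wide (jig x). Beyond the plate's +y end are the die pocket and its lever
- pocket (a point): centre of the floor of the die pocket, 180 mm from the jig's origin along jig y and 12 mm above the table. The pocket is 60 mm (x) by 94 mm (y) inside, its walls stand 22 mm above its floor (34 mm above the table), 6 mm thick; axes as the jig's
- lever (a joint): lever over the pocket: flat steel arm 16 mm wide, 41 to 51 mm above the table (3 mm above a seated die's shoulder), turning level. 0 = fully shut, stop: points along jig -x over the die's +y shoulder and locks it in. Grows as it opens, clockwise from above; at 1.57 rad it points along jig +y, pocket clear; stop 1.7. Light friction (under 1 N at the knob), stays where left
- lever_hinge (a point): point on the vertical hinge axis of the lever, 47 mm in jig x and 33 mm in jig y from the pocket's centre; 41 mm above the table
- lever_knob (a point): middle of the red upright knob at the lever's end, 93 mm from the hinge axis: a pin 16 mm across that rises from the arm (51 mm above the table) to 85 mm; this point is 67 mm above the table
- old_die: the old die, in the pocket at the start: grey block 56 mm (x) by 90 mm (y) by 26 mm high, with an orange grip rib 16 mm (x) by 36 mm (y) in the middle of its top, rising from 26 to 54 mm above the underside; about 0.35 kg; origin at the centre of the underside, z up. Alike if turned half round
- new_die: the new die, flat on the table at the start: same shape and size as the old one, brass-coloured with a green grip rib; origin at the centre of the underside, z up
- tray: black open tray, empty, fixed: 130 mm (x) by 190 mm (y) outside, walls 5 mm thick and 35 mm high, floor 5 mm; origin on the table under its centre
- stand: grey stand for the posts, fixed: two rails along its y axis, 230 mm long and 36 mm high, with a groove 16 mm wide between them; 56 mm deep overall; origin on the table under its centre. The posts hang in the groove, collars resting on the rails, their wings along the groove
- slot0 (a point): centre of slot 0 of the jig, on the plate's upper face (50 mm above the table); the slot's length runs along jig y, at y = -80 mm from the jig's origin; axes as the jig's
- post0: locating post with T foot (2 or 3 present, alike), 0.12 kg. Up from the underside (origin, on the axis): steel crossbar 54 mm (y) x 11 mm (x), 0-10 mm; stem 12 mm round, 10-26; collar 44 mm round, 26-34; yellow grip wing 50 mm (y) x 14 mm (x), 34-75, parallel to the crossbar. In a slot with collar on the plate: origin 24 mm above the table, crossbar 4 mm under the plate. No detent
- slot1 (a point): centre of slot 1 of the jig, on the plate's upper face (50 mm above the table); the slot's length runs along jig y, at y = 0 mm from the jig's origin; axes as the jig's
- post1: locating post with T foot (2 or 3 present, alike), 0.12 kg. Up from the underside (origin, on the axis): steel crossbar 54 mm (y) x 11 mm (x), 0-10 mm; stem 12 mm round, 10-26; collar 44 mm round, 26-34; yellow grip wing 50 mm (y) x 14 mm (x), 34-75, parallel to the crossbar. In a slot with collar on the plate: origin 24 mm above the table, crossbar 4 mm under the plate. No detent
- slot2 (a point): centre of slot 2 of the jig, on the plate's upper face (50 mm above the table); the slot's length runs along jig y, at y = 80 mm from the jig's origin; axes as the jig's
- post2: locating post with T foot (2 or 3 present, alike), 0.12 kg. Up from the underside (origin, on the axis): steel crossbar 54 mm (y) x 11 mm (x), 0-10 mm; stem 12 mm round, 10-26; collar 44 mm round, 26-34; yellow grip wing 50 mm (y) x 14 mm (x), 34-75, parallel to the crossbar. In a slot with collar on the plate: origin 24 mm above the table, crossbar 4 mm under the plate. No detent
- pen_cup: bystander: blue plastic pen cup, empty, 72 mm across and 90 mm tall; origin at the centre of the underside, on the table
- glue_bottle: bystander: white glue bottle, 60 mm across and 140 mm tall, standing; origin at the centre of the underside, on the table
- spool: bystander: wooden thread spool, 60 mm across and 60 mm tall, standing on end; origin at the centre of the underside, on the table
- hammer: bystander: hammer lying flat, its x axis runs from handle to head; origin at the centre of the underside, on the table
- set_square: bystander: set square lying flat: steel blade 160 x 30 x 6 mm along x, dark wooden stock 30 x 100 x 12 mm; origin at the centre of the underside, on the table
- weight_block: bystander: dark steel weight block 70 x 50 x 40 mm; origin at the centre of the underside, on the table

How it is judged:
On the way, in this order (a step that is already met when the one before it is completed fails the run):
1. the lever is swung open (beyond 1.0 rad) (value of joint lever above 1 rad), for 0.2 s.
2. the new die is seated in the pocket while the lever is still open (horizontal distance between new_die and pocket below 0.006 m and z of new_die in the frame of pocket between -0.004 and 0.004 m and angle between the y axis of new_die and the y axis of jig, either way round below 0.1 rad and angle between new_die's own z axis and vertical below 0.08 rad and value of joint lever above 0.5 rad), for 0.2 s.
3. the lever is shut over the new die (horizontal distance between new_die and pocket below 0.006 m and z of new_die in the frame of pocket between -0.004 and 0.004 m and angle between the y axis of new_die and the y axis of jig, either way round below 0.1 rad and angle between new_die's own z axis and vertical below 0.08 rad and value of joint lever below 0.12 rad), for 0.2 s.
At the end, for the whole second after the job is handed in: New die flat in the pocket (within 6 mm, down within 4 mm), lever under 0.12 rad; old die flat on the tray floor; every post in a slot, collar down within 5 mm, within 7 mm across and 20 mm along of the slot centre, upright, crossbar within 0.3 rad of square to the slot; all at rest (all of step 3 and x of old_die in the frame of tray between -0.05 and 0.05 m and y of old_die in the frame of tray between -0.08 and 0.08 m and z of old_die in the frame of tray between -0.002 and 0.012 m and angle between old_die's own z axis and vertical below 0.1 rad and linear speed of each of old_die, post0, post1, post2 below 0.03 m/s and ((y of post0 in the frame of slot0 between -0.02 and 0.02 m and x of post0 in the frame of slot0 between -0.007 and 0.007 m) or (y of post0 in the frame of slot1 between -0.02 and 0.02 m and x of post0 in the frame of slot1 between -0.007 and 0.007 m) or (y of post0 in the frame of slot2 between -0.02 and 0.02 m and x of post0 in the frame of slot2 between -0.007 and 0.007 m)) and z of post0 in the frame of jig between 0.018 and 0.029 m and angle between the y axis of each of post0, post1, post2 and the x axis of jig, either way round below 0.3 rad and angle between each of post0, post1, post2's own z axis and vertical below 0.12 rad and ((y of post1 in the frame of slot0 between -0.02 and 0.02 m and x of post1 in the frame of slot0 between -0.007 and 0.007 m) or (y of post1 in the frame of slot1 between -0.02 and 0.02 m and x of post1 in the frame of slot1 between -0.007 and 0.007 m) or (y of post1 in the frame of slot2 between -0.02 and 0.02 m and x of post1 in the frame of slot2 between -0.007 and 0.007 m)) and z of post1 in the frame of jig between 0.018 and 0.029 m and ((y of post2 in the frame of slot0 between -0.02 and 0.02 m and x of post2 in the frame of slot0 between -0.007 and 0.007 m) or (y of post2 in the frame of slot1 between -0.02 and 0.02 m and x of post2 in the frame of slot1 between -0.007 and 0.007 m) or (y of post2 in the frame of slot2 between -0.02 and 0.02 m and x of post2 in the frame of slot2 between -0.007 and 0.007 m)) and z of post2 in the frame of jig between 0.018 and 0.029 m); the robot touches nothing.
It fails at once if a bystander was displaced by more than 30 mm (distance of any of pen_cup, glue_bottle, spool, hammer, set_square, weight_block from where it was at the start of the episode above 0.03 m).
Of post0, post1, post2 only 2 to 3 are there at a start; the rules pass over those that are not, and their reading is None.
At some moment in a run one of new_die, old_die may be knocked a few centimetres aside while the robot is not near it.
It also fails if it takes over 200 s, if anything falls off the work surface, if the arm or the gripper's body presses on something with over 40 N, if the wrist force passes 120 N, or if a joint passes its speed limit or range.

### The arm

A 6-joint arm with a two-finger parallel gripper is mounted at the origin on the work surface. World frame = base frame: x ahead of the robot, y to its left, z up, the work surface at z = 0. Lengths are in m, angles in rad, forces in N, time in s.
With the tool pointing down it reaches from about 0.425 to 0.95 m from the base axis. Payload 3.5 kg.
Tool frame: the origin (TCP) lies on the centre line of the jaws, within the pads' length; the fingertips stand 14 mm ahead of it and the grasp point (between the pads) lies 5 mm behind it (tips_ahead is the distance from the TCP to the fingertips, in m); y points along the fingers, z is the direction in which the jaws open and shut, and the axes are right-handed (so a half turn about y gives the same grasp; the last joint's range is limited). The gripper opens to 85 mm and grips with 20 to 120 N. Pads are 22 mm wide; open, the fingers measure 114 mm over their backs; the gripper's body (76 mm by 85 mm) begins 54 mm behind the grasp point. The pads swing forward as they close: fully open they stand 13 mm farther back than shut.
Start: joints at [-1.444, 0.286, 1.577, -0, 1.279, -0.15], TCP at [0.184, -0.649, 0.245] pointing down, gripper open.
Joint ranges: [-2.77, 2.77], [-0.9, 2.22], [0.21, 2.48], [-1.53, 4.67], [0.24, 2.81], [-2.84, 2.84]. Speed limits (rad/s): [2.79, 2.79, 3.14, 3.14, 3.14, 3.14].

### API

Orientations are given as a unit quaternion [x, y, z, w].
In Python, from plant import get_state, read_camera, sign_off, tips_ahead gives the robot as it stands.
- The arm moves only by the tool send_rows, never from a script. Its argument "plan" is a list of rows, each a list of 2 entries, a list of its own where there are three numbers: the shift along the tool's x, y, z in units of 12 cm (1.0 is 12 cm), then the turn, a rotation vector about the tool's x, y, z in units of 360 degrees (1.0 is 360 degrees). In form: [[[tx, ty, tz], [rx, ry, rz]], ...]. A call has 1 to 12 rows; each row shifts and turns the commanded pose from where the row before left it, along the tool's axes as they then stand; what a row does not reach is not made up. A row lasts 1/10 s, in which the tool goes at most 50 mm and 8.59 degrees, less where a joint would pass 70% of its speed; a pose out of reach is approached as far as the arm can. A call with a number of a shift or a turn outside -1 to 1 is refused whole. A call with a gripper value outside its range is refused whole. "gripper" is the closure, from 0 (fully open) to 1 (shut), set as the call begins (left out, the last holds). The fingers move at their own pace and stop on an object; "grip_force" is the grip in N (left out, the last holds). Time passes only in rows, so rows that do not move let the fingers close. It gives the time, the measured TCP pose, the force and the opening at its end, in the units of the state.
- get_state(): the state, without advancing time (a new reading comes with each control period).
- read_camera(name): name is "scene" or "side" or "wrist"; returns a dict with "img" (384x512x3 uint8, blue, green, red), "fx", "fy", "cx", "cy" (pixels), "world_from_camera" (4x4, takes a point from camera to world coordinates); the wrist camera has in their place "mount" (4x4, takes a point from camera to tool coordinates, whose origin is the TCP and whose axes are the tool frame's). Camera axes: x right, y down, z forward; pixel columns grow to the right and rows downward; lengths in m; the calibration is good to about 2 mm. A picture is of the moment at which its call begins: read the wrist's pose just before it. There is no depth.
- sign_off(): hands the job in, once; it reports no verdict.
The state is a dict: "time": time; "qpos": joint angles; "dq": joint speeds; "joint_efforts": joint torques, N m; "eef_pos": TCP position; "tcp_rot": TCP orientation; "contact_force": force on the tool from outside, world axes, zero at the start; "wrist_torque": the same for the moment, N m; "opening": opening from 0.0 (shut) to 1.0 (fully open).
Only numpy, scipy, OpenCV 4.12 (cv2) and the standard library are available. Lean on these libraries where they do the work, as an engineer would, in place of code of your own. Each camera call takes 0.05 s, during which the arm holds its last target. There are 200 camera calls.

## Working session

There is one attempt and no reset: what is moved stays moved. The work goes in short steps, Python scripts to look and compute and a tool call to move; the robot and the scene stay as the last step left them, time stands still between calls to the robot, and variables do not carry over. Pictures are saved under pics/ and viewed, about 12 in all and at most 16, crops included, and the job is handed in when it is done.

Besides the shell and the picture viewer there is one more tool, called after "Request:" as name(argument=value, ...) on one line, values as JSON. send_rows: Moves the arm, as the interface text tells. Its arguments: {"type":"object","properties":{"plan":{"type":"array"},"gripper":{"type":"number"},"grip_force":{"type":"number"}},"required":["plan"]}

```bash
ls; mkdir -p pics
cat > h.py <<'E'
import numpy as np, cv2
from plant import get_state, read_camera
from scipy.spatial.transform import Rotation as R
def snap(n,f,crop=None,s=1):
    st=get_state(); c=read_camera(n)
    if n=='wrist':
        T=np.eye(4);T[:3,:3]=R.from_quat(st['tcp_rot']).as_matrix();T[:3,3]=st['eef_pos'];c['W']=T@np.array(c['mount'])
    else: c['W']=np.array(c['world_from_camera'])
    np.save('pics/'+f+'.npy',np.array([c['fx'],c['fy'],c['cx'],c['cy'],*c['W'].ravel()]))
    cv2.imwrite('pics/'+f+'_raw.png',c['img'])
    im=c['img']
    if crop: x0,y0,x1,y1=crop; im=im[y0:y1,x0:x1]
    cv2.imwrite('pics/'+f+'.png',cv2.resize(im,None,fx=s,fy=s,interpolation=cv2.INTER_CUBIC))
def ray(f,u,v,z):
    a=np.load('pics/'+f+'.npy');W=a[4:].reshape(4,4)
    d=W[:3,:3]@[(u-a[2])/a[0],(v-a[3])/a[1],1];o=W[:3,3]
    return o+d*(z-o[2])/d[2]
def proj(f,p):
    a=np.load('pics/'+f+'.npy');W=a[4:].reshape(4,4)
    q=W[:3,:3].T@(np.array(p)-W[:3,3]);return a[2]+a[0]*q[0]/q[2],a[3]+a[1]*q[1]/q[2]
def move(p,yaw=None):
    """rows info: shift in tool units(12cm) to reach world p; tool assumed current"""
    st=get_state();M=R.from_quat(st['tcp_rot']).as_matrix()
    return (M.T@(np.array(p)-st['eef_pos'])/0.12).round(4)
E
python3 - <<'E'
from h import *
snap('scene','s1',s=1.5);snap('side','d1',s=1.5)
s=get_state();print(s);print(R.from_quat(s['tcp_rot']).as_matrix().round(3))
from plant import tips_ahead;print(tips_ahead)
for f in('s1','d1'):print(np.load(f'pics/{f}.npy').round(3))
E
```

```text
pics
{'time': 0.1, 'qpos': array([-1.44400172e+00,  2.87100597e-01,  1.57798899e+00, -1.28563927e-05,
        1.27862418e+00, -1.49979544e-01]), 'dq': array([-9.34322233e-04, -2.61775807e-03, -3.37886738e-03,  2.25487222e-04,
       -3.34203476e-04,  9.14056209e-05]), 'joint_efforts': array([ 4.88093174e-04, -4.07299411e+01, -2.93697631e+01, -1.63320851e-04,
        3.42872074e-03,  6.80090992e-06]), 'eef_pos': array([ 0.18441473, -0.64874555,  0.24409233]), 'tcp_rot': array([-0.09753931,  0.70109603, -0.69959619,  0.09754799]), 'contact_force': array([ 0.24198588,  0.99158357, -0.29972868]), 'wrist_torque': array([0.00056052, 0.00137292, 0.00533884]), 'opening': 0.9958691178473347}
[[-0.962 -0.     0.273]
 [-0.273  0.002 -0.962]
 [-0.    -1.    -0.002]]
0.014
[ 3.86238e+02  3.86238e+02  2.51586e+02  1.88624e+02  5.70000e-01
  6.29000e-01 -5.30000e-01  1.11600e+00  8.22000e-01 -4.38000e-01
  3.64000e-01 -4.90000e-01 -4.00000e-03 -6.43000e-01 -7.66000e-01
  1.00600e+00  0.00000e+00  0.00000e+00  0.00000e+00  1.00000e+00]
[ 4.64420e+02  4.64420e+02  2.61531e+02  1.85339e+02 -8.54000e-01
 -2.82000e-01  4.38000e-01 -2.25000e-01 -5.21000e-01  4.27000e-01
 -7.40000e-01  1.18500e+00  2.10000e-02 -8.60000e-01 -5.11000e-01
  8.98000e-01  0.00000e+00  0.00000e+00  0.00000e+00  1.00000e+00]
```

View pics/s1.png

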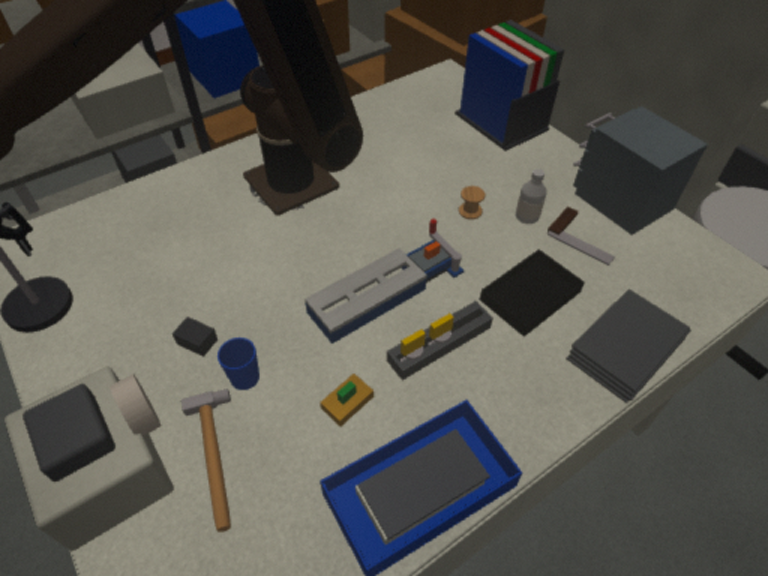

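View pics/d1.png

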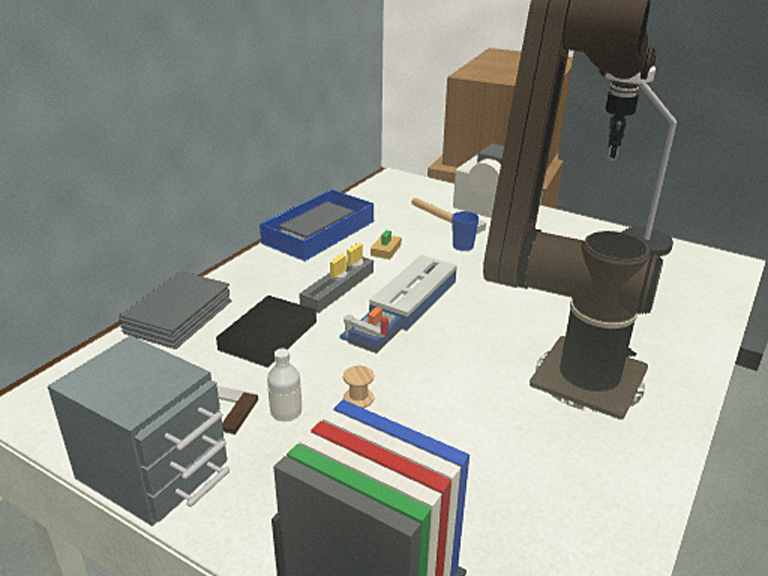

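The scene picture shows the jig centred near (370,290), with its lever knob at (432,225). The stand with two posts is at (440,340), the new die at (347,398) and the tray at (532,290). I'll take rough positions from these, then look from above.

Run:
```python
from h import *
P={'plateA':(306,300,.05),'plateB':(402,250,.05),'plateC':(427,270,.05),'plateD':(332,323,.05),'knobtop':(433,222,.085),'oldrib':(432,248,.066),
'hinge':(456,262,.051),'newrib':(347,388,.054),'trayN':(540,253,.035),'trayE':(583,283,.035),'trayS':(527,331,.035),'trayW':(482,292,.035),
'standL':(389,353,.036),'standR':(480,305,.036),'standR2':(492,318,.036),'standL2':(402,372,.036),'p1':(413,343,.075),'p2':(442,325,.075)}
for k,(u,v,z) in P.items(): print(k,ray('s1',u/1.5,v/1.5,z).round(3))
c=read_camera('wrist');print(np.array(c['mount']).round(3),c['fx'],c['cx'],c['cy'])
```

```text
plateA [ 0.408 -0.186  0.05 ]
plateB [0.408 0.064 0.05 ]
plateC [0.488 0.074 0.05 ]
plateD [ 0.49  -0.173  0.05 ]
knobtop [0.404 0.154 0.085]
oldrib [0.453 0.114 0.066]
hinge [0.506 0.14  0.051]
newrib [ 0.636 -0.23   0.054]
trayN [0.584 0.326 0.035]
trayE [0.702 0.339 0.035]
trayS [0.725 0.148 0.035]
trayW [0.595 0.141 0.035]
standL [ 0.608 -0.114  0.036]
standR [0.62  0.113 0.036]
standR2 [0.66  0.111 0.036]
standL2 [ 0.658 -0.119  0.036]
p1 [ 0.637 -0.078  0.075]
p2 [ 0.635 -0.005  0.075]
[[ 0.     0.948  0.319 -0.083]
 [ 0.001 -0.319  0.948 -0.128]
 [ 1.    -0.    -0.001  0.   ]
 [ 0.     0.     0.     1.   ]] 313.66613922562146 258.2890733634787 195.49866943468987
```

Request:
send_rows(plan=[[[0,0,0],[0,-0.0229,0]],[[0,0,0],[0,-0.0229,0]],[[0,0,0],[0,-0.0229,0]],[[0,0,0],[0,-0.0229,0]],[[0,0,0],[0,-0.0229,0]],[[0,0,0],[0,-0.0229,0]],[[0,0,0],[0,-0.0229,0]],[[0,0,0],[0,-0.0229,0]],[[0,0,0],[0,-0.0229,0]],[[-0.343,-0.013,0.179],[0,0,0]],[[-0.343,-0.013,0.179],[0,0,0]],[[-0.343,-0.013,0.179],[0,0,0]]], gripper=0)

```text
time: 1.35
eef_pos: [0.2491, -0.5242, 0.2493]
tcp_rot: [-0.5, 0.5, -0.5, 0.5]
contact_force: [0.9, -0.4, -0.0]
opening: 1.001
```

Request:
send_rows(plan=[[[-0.343,-0.013,0.179],[0,0,0]],[[-0.343,-0.013,0.179],[0,0,0]],[[-0.343,-0.013,0.179],[0,0,0]],[[-0.343,-0.013,0.179],[0,0,0]],[[-0.343,-0.013,0.179],[0,0,0]],[[-0.343,-0.013,0.179],[0,0,0]],[[-0.343,-0.013,0.179],[0,0,0]],[[-0.343,-0.013,0.179],[0,0,0]],[[-0.343,-0.013,0.179],[0,0,0]],[[-0.343,-0.013,0.179],[0,0,0]],[[-0.343,-0.013,0.179],[0,0,0]],[[-0.343,-0.013,0.179],[0,0,0]]])

```text
time: 2.55
eef_pos: [0.5065, -0.0296, 0.2687]
tcp_rot: [0.5, -0.5, 0.5, -0.5]
contact_force: [0.9, -0.1, 0.1]
opening: 1.002
```

Request:
send_rows(plan=[[[-0.343,-0.013,0.179],[0,0,0]],[[-0.343,-0.013,0.179],[0,0,0]],[[0,0,0],[0,0,0]],[[0,0,0],[0,0,0]]])

```text
time: 2.95
eef_pos: [0.5488, 0.0516, 0.2713]
tcp_rot: [0.501, -0.499, 0.499, -0.5]
contact_force: [0.1, 0.4, -0.2]
opening: 0.997
```

Run:
```python
from h import *
snap('wrist','w1',s=1.56)
s=get_state();print(s['eef_pos'],s['qpos'].round(3));print(R.from_quat(s['tcp_rot']).as_matrix().round(4))
```

```text
[0.54856581 0.05070837 0.27127256] [-9.200e-02 -7.000e-03  1.855e+00 -1.000e-03  1.294e+00 -9.300e-02]
[[ 1.6e-03 -1.3e-03  1.0e+00]
 [-1.0e+00 -4.0e-04  1.6e-03]
 [ 4.0e-04 -1.0e+00 -1.3e-03]]
```

View pics/w1.png

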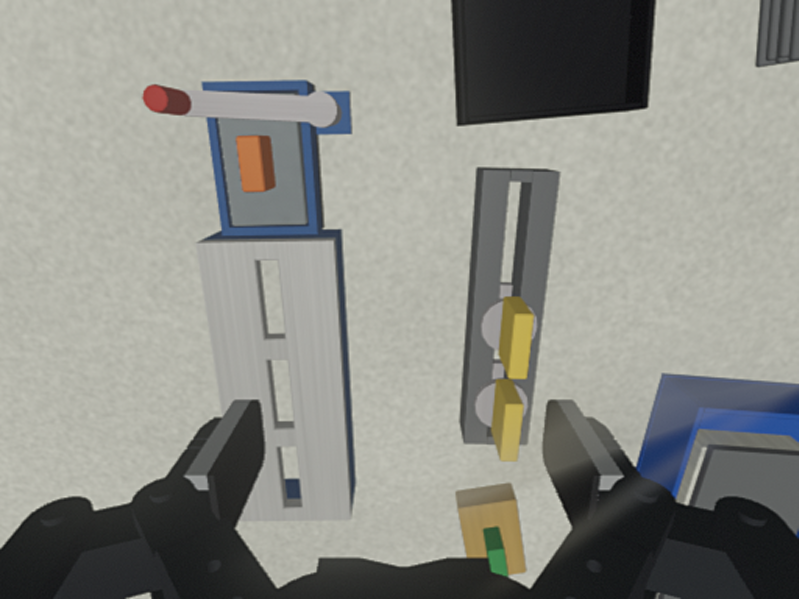

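The wrist picture shows everything in one view:
- The knob top is at (155,97) and the hinge at (322,109).
- The old die's orange rib runs (237–270, 135–190).
- The slots are centred near (270,299), (281,393) and (289,476).
- The two posts are at (515,330) and (506,420), and the new die at (490,535).
- The tray's near edge runs from (458,124) to (648,107).

Run:
```python
from h import *
im=cv2.imread('pics/w1_raw.png')
cv2.imwrite('pics/w1c.png',np.hstack([cv2.resize(im[45:345,90:235],None,fx=2.6,fy=2.0,interpolation=cv2.INTER_CUBIC),cv2.resize(im[95:395,285:385],None,fx=2.6,fy=2,interpolation=cv2.INTER_CUBIC)]))
P={'s2a':(256,260,.05),'s2b':(277,260,.05),'s2c':(285,337,.05),'s2d':(263,337,.05),'s1a':(266,360,.05),'s1c':(293,427,.05),'s0a':(275,446,.05),'s0c':(301,506,.05),
'knobtop':(155,97,.085),'hinge':(322,109,.051),'ribA':(237,136,.066),'ribB':(265,135,.066),'ribC':(268,190,.066),'ribD':(243,191,.066),
'standA':(477,168,.036),'standB':(558,171,.036),'standC':(526,444,.036),'standD':(460,441,.036),'grooveA':(510,182,.036),'grooveB':(532,182,.036),
'p1a':(513,313,.075),'p1b':(531,313,.075),'p1c':(526,378,.075),'p1d':(511,376,.075),'p0a':(501,394,.075),'p0b':(520,394,.075),'p0c':(518,461,.075),'p0d':(501,459,.075),
'trayA':(458,124,.035),'trayB':(648,107,.035),'nA':(457,507,.026),'nB':(515,503,.026),'nC':(525,572,.026),'nrA':(487,545,.054),'nrB':(501,542,.054)}
for k,(u,v,z) in P.items(): print(k,ray('w1',u/1.56,v/1.56,z).round(4)[:2])
```

```text
Traceback (most recent call last):
ValueError: all the input array dimensions except for the concatenation axis must match exactly, but along dimension 0, the array at index 0 has size 600 and the array at index 1 has size 578
```

Run:
```python
from h import *
P={'s2a':(256,260,.05),'s2b':(277,260,.05),'s2c':(285,337,.05),'s2d':(263,337,.05),'s1a':(266,360,.05),'s1c':(293,427,.05),'s0a':(275,446,.05),'s0c':(301,506,.05),
'knobtop':(155,97,.085),'hinge':(322,109,.051),'ribA':(237,136,.066),'ribB':(265,135,.066),'ribC':(268,190,.066),'ribD':(243,191,.066),
'standA':(477,168,.036),'standB':(558,171,.036),'standC':(526,444,.036),'standD':(460,441,.036),'grooveA':(510,182,.036),'grooveB':(532,182,.036),
'p1a':(513,313,.075),'p1b':(531,313,.075),'p1c':(526,378,.075),'p1d':(511,376,.075),'p0a':(501,394,.075),'p0b':(520,394,.075),'p0c':(518,461,.075),'p0d':(501,459,.075),
'trayA':(458,124,.035),'trayB':(648,107,.035),'nA':(457,507,.026),'nB':(515,503,.026),'nC':(525,572,.026),'nrA':(487,545,.054),'nrB':(501,542,.054)}
for k,(u,v,z) in P.items(): print(k,ray('w1',u/1.56,v/1.56,z).round(4)[:2])
```

```text
s2a [0.442  0.0507]
s2b [0.4573 0.0508]
s2c [ 0.4587 -0.01  ]
s2d [ 0.4417 -0.01  ]
s1a [ 0.4424 -0.0294]
s1c [ 0.4594 -0.0898]
s0a [ 0.4431 -0.1081]
s0c [ 0.4609 -0.1694]
knobtop [0.402  0.1579]
hinge [0.4955 0.1534]
ribA [0.4423 0.1363]
ribB [0.4604 0.1369]
ribC [0.4594 0.1023]
ribD [0.4426 0.1016]
standA [0.6022 0.1153]
standB [0.6604 0.1134]
standC [ 0.6564 -0.115 ]
standD [ 0.5992 -0.1122]
grooveA [0.6265 0.1056]
grooveB [0.6424 0.1057]
p1a [0.6269 0.0191]
p1b [0.6395 0.0191]
p1c [ 0.6402 -0.0316]
p1d [ 0.6291 -0.03  ]
p0a [ 0.6227 -0.0449]
p0b [ 0.6369 -0.0449]
p0c [ 0.64   -0.1039]
p0d [ 0.6266 -0.1021]
trayA [0.5876 0.1448]
trayB [0.7184 0.1562]
nA [ 0.6006 -0.1908]
nB [ 0.6545 -0.186 ]
nC [ 0.6706 -0.2691]
nrA [ 0.6251 -0.2079]
nrB [ 0.6374 -0.2044]
```

Request:
send_rows(plan=[[[-0.177,0.2,-0.243],[0,0,0]],[[-0.177,0.2,-0.243],[0,0,0]],[[-0.177,0.2,-0.243],[0,0,0]],[[-0.177,0.2,-0.243],[0,0,0]],[[-0.177,0.2,-0.243],[0,0,0]],[[0,0,0],[0,0,0]],[[0,0,0],[0,0,0]],[[0,0,0],[0,0,0]]], gripper=0.5, grip_force=30)

```text
time: 3.8
eef_pos: [0.4047, 0.1559, 0.1533]
tcp_rot: [0.499, -0.499, 0.501, -0.501]
contact_force: [0.4, -0.6, -0.2]
opening: 0.499
```

Run:
```python
from h import *
snap('wrist','w2',s=1.56)
s=get_state();print(s['eef_pos'],s['opening'],R.from_quat(s['tcp_rot']).as_matrix().round(4))
```

```text
[0.40497767 0.15595933 0.15342254] 0.49927673444902443 [[-1.0e-03  3.3e-03  1.0e+00]
 [-1.0e+00  2.0e-04 -1.1e-03]
 [-2.0e-04 -1.0e+00  3.3e-03]]
```

View pics/w2.png

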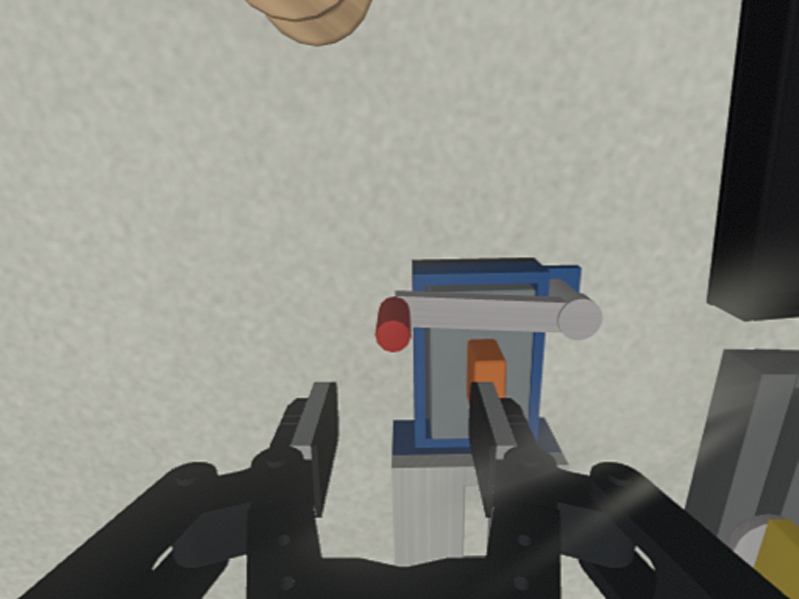

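The knob's top is at (393,335), midway between the open pads in x. I'll compute its position.

Run:
```python
from h import *
for k,(u,v,z) in {'knob':(393,335,.085),'hinge':(579,319,.051),'pocketwallL':(413,275,.034),'pocR':(549,273,.034),'rib1':(468,340,.066),'rib2':(503,362,.066)}.items(): print(k,ray('w2',u/1.56,v/1.56,z).round(4))
e=get_state()['eef_pos']
for d in(-.014,0,.005):
  for x in(-.0215,.0215): print(d,x,np.array(proj('w2',e+[x,0,d]))*1.56)
```

```text
knob [0.4015 0.1585 0.085 ]
hinge [0.4943 0.1531 0.051 ]
pocketwallL [0.4112 0.1716 0.034 ]
pocR [0.4823 0.1725 0.034 ]
rib1 [0.4368 0.1481 0.066 ]
rib2 [0.4542 0.1366 0.066 ]
-0.014 -0.0215 [335.63638649 404.7934185 ]
-0.014 0.0215 [466.51828475 404.40721181]
0 -0.0215 [329.74092035 428.58146719]
0 0.0215 [472.39882554 428.1405608 ]
0.005 -0.0215 [327.36964447 438.14950214]
0.005 0.0215 [474.76386827 437.68566668]
```

Request:
send_rows(plan=[[[-0.02,0,-0.029],[0,0,0]],[[0,0.22,0],[0,0,0]],[[0,0.22,0],[0,0,0]],[[0,0.22,0],[0,0,0]],[[0,0,0],[0,0,0]],[[0,0,0],[0,0,0]]])

```text
time: 4.45
eef_pos: [0.4001, 0.1591, 0.0731]
tcp_rot: [0.5, -0.5, 0.5, -0.5]
contact_force: [0.7, 0.5, 0.3]
opening: 0.502
```

Request:
send_rows(plan=[[[0,0,0],[0,0,0]],[[0,0,0],[0,0,0]],[[0,0,0],[0,0,0]],[[0,0,0],[0,0,0]],[[0,0,0],[0,0,0]]], gripper=1)

```text
time: 4.95
eef_pos: [0.4002, 0.1594, 0.0744]
tcp_rot: [-0.5, 0.5, -0.5, 0.501]
contact_force: [-2.5, 0.1, 5.2]
opening: 0.173
```

Request:
send_rows(plan=[[[0,-0.02,0],[0,0,0]],[[-0.13,0,0.019],[0,0,0]],[[-0.124,0,0.041],[0,0,0]],[[-0.116,0,0.061],[0,0,0]],[[-0.104,0,0.08],[0,0,0]],[[-0.089,0,0.097],[0,0,0]],[[-0.072,0,0.11],[0,0,0]],[[-0.052,0,0.12],[0,0,0]],[[-0.031,0,0.127],[0,0,0]],[[-0.009,0,0.131],[0,0,0]],[[0,0,0],[0,0,0]],[[0,0,0],[0,0,0]]])

```text
time: 6.15
eef_pos: [0.4943, 0.2507, 0.0747]
tcp_rot: [-0.497, 0.502, -0.499, 0.503]
contact_force: [2.1, 14.0, -8.9]
opening: 0.176
```

Request:
send_rows(plan=[[[0,0,0],[0,0,0]],[[0,0,0],[0,0,0]],[[0,0,0],[0,0,0]],[[0,-0.3,0],[0,0,0]],[[0,-0.3,0],[0,0,0]],[[0,-0.3,0],[0,0,0]],[[0.36,-0.1,-0.12],[0,0,0]],[[0.36,0,-0.12],[0,0,0]],[[0.36,0,-0.12],[0,0,0]],[[0,0,0],[0,0,0]],[[0,0,0],[0,0,0]]], gripper=0.5)

```text
time: 7.25
eef_pos: [0.451, 0.116, 0.1957]
tcp_rot: [0.499, -0.5, 0.501, -0.5]
contact_force: [0.2, -0.3, 0.7]
opening: 0.5
```

Run:
```python
from h import *
snap('wrist','w3',s=1.56)
s=get_state();print(s['eef_pos'],s['contact_force'],R.from_quat(s['tcp_rot']).as_matrix().round(4))
```

```text
[0.45119441 0.11674819 0.19566169] [-0.22399375 -0.56359969 -0.16828426] [[-2.0e-04  1.5e-03  1.0e+00]
 [-1.0e+00  4.0e-04 -2.0e-04]
 [-4.0e-04 -1.0e+00  1.5e-03]]
```

View pics/w3.png

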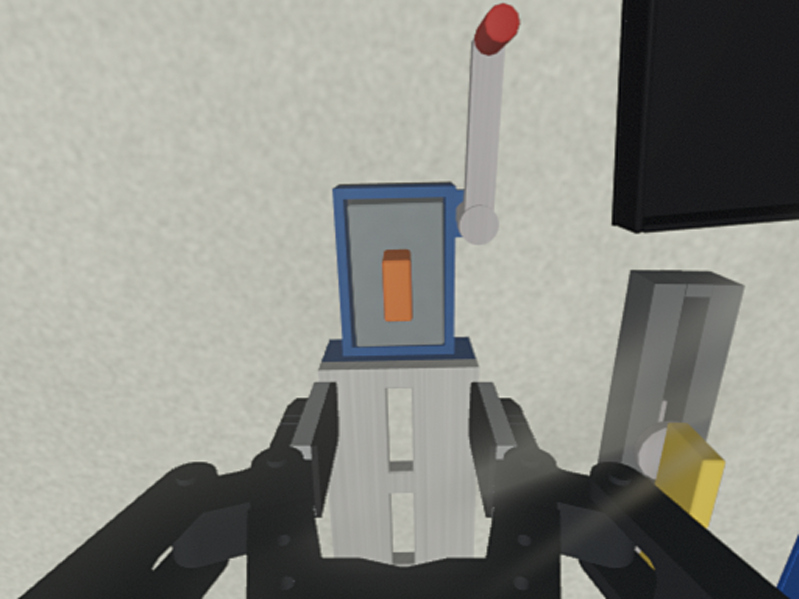

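The lever is open and points along +y. The rib top is centred at (398,290), and slot 2's corners are (387,388) and (412,388).

Run:
```python
from h import *
for k,(u,v,z) in {'rib':(398,290,.066),'knob':(503,21,.085),'hinge':(479,224,.051),'s2a':(387,388,.05),'s2b':(412,388,.05),'s2e':(400,470,.05),'s1a':(401,493,.05),'wallL':(335,187,.034),'wallR':(453,185,.034),'wLL':(343,354,.034),'wRR':(456,354,.034),
'trayC':(616,226,.035),'trayC2':(645,233,.035)}.items(): print(k,ray('w3',u/1.56,v/1.56,z).round(4))
```

```text
rib [0.4493 0.1203 0.066 ]
knob [0.4954 0.247  0.085 ]
hinge [0.4945 0.1541 0.051 ]
s2a [0.4419 0.0515 0.05  ]
s2b [0.4576 0.0514 0.05  ]
s2e [ 0.4498 -0.0096  0.05  ]
s1a [ 0.4504 -0.0282  0.05  ]
wallL [0.413  0.1729 0.034 ]
wallR [0.4811 0.1739 0.034 ]
wLL [0.4132 0.0676 0.034 ]
wRR [0.4863 0.0673 0.034 ]
trayC [0.5781 0.1501 0.035 ]
trayC2 [0.5959 0.1459 0.035 ]
```

Request:
send_rows(plan=[[[-0.03,0.1,-0.016],[0,0,0]],[[0,0.26,0],[0,0,0]],[[0,0.26,0],[0,0,0]],[[0,0.26,0],[0,0,0]],[[0,0.275,0],[0,0,0]],[[0,0,0],[0,0,0]],[[0,0,0],[0,0,0]]])

```text
time: 8.0
eef_pos: [0.4483, 0.1214, 0.0559]
tcp_rot: [0.501, -0.5, 0.499, -0.5]
contact_force: [1.1, 0.8, 0.7]
opening: 0.501
```

Request:
send_rows(plan=[[[0,0,0],[0,0,0]],[[0,0,0],[0,0,0]],[[0,0,0],[0,0,0]],[[0,0,0],[0,0,0]],[[0,0,0],[0,0,0]],[[0,0,0],[0,0,0]]], gripper=1, grip_force=60)

```text
time: 8.6
eef_pos: [0.4485, 0.121, 0.0579]
tcp_rot: [0.501, -0.5, 0.499, -0.5]
contact_force: [-3.8, 2.4, 5.9]
opening: 0.178
```

Request:
send_rows(plan=[[[0,-0.1,0],[0,0,0]],[[0,-0.15,0],[0,0,0]],[[0,-0.28,0],[0,0,0]],[[0,-0.28,0],[0,0,0]],[[0,-0.28,0],[0,0,0]],[[-0.167,0,0.275],[0,0,0]],[[-0.167,0,0.275],[0,0,0]],[[-0.167,0,0.275],[0,0,0]],[[-0.167,0,0.275],[0,0,0]],[[-0.167,0,0.275],[0,0,0]],[[-0.167,0,0.275],[0,0,0]],[[0,0,0],[0,0,0]]])

```text
time: 9.8
eef_pos: [0.6494, 0.2425, 0.1863]
tcp_rot: [-0.5, 0.499, -0.5, 0.501]
contact_force: [-1.4, -0.4, -3.9]
opening: 0.171
```

Run:
```python
from h import *
snap('wrist','w4',s=1.56)
s=get_state();print(s['eef_pos'],s['contact_force'],s['opening'])
```

```text
[0.64740676 0.24155887 0.18624865] [-0.1003388  -0.72749674 -3.61727484] 0.17412474478004744
```

View pics/w4.png

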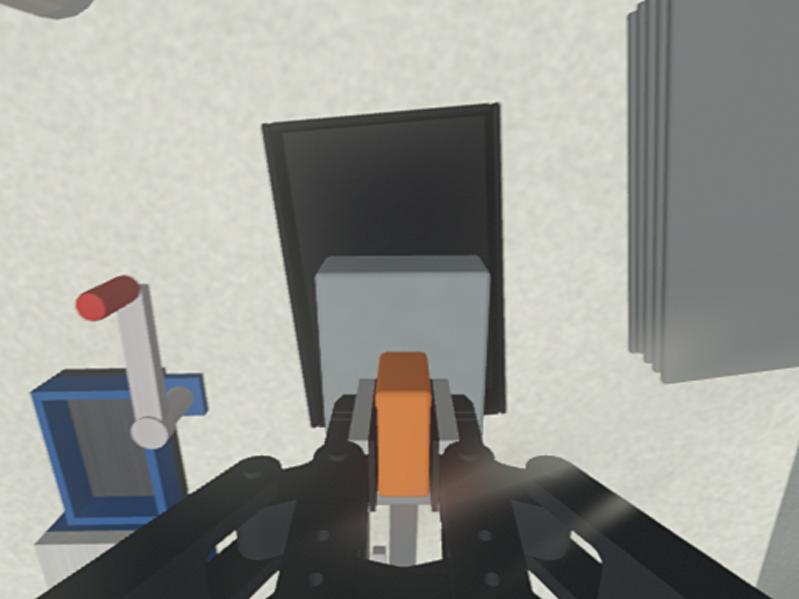

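The old die is held level over the tray, whose corners are at (263,125), (498,103), (506,412) and (313,427). I'll lower it.

Request:
send_rows(plan=[[[0,0.25,0],[0,0,0]],[[0,0.25,0],[0,0,0]],[[0,0.25,0],[0,0,0]],[[0,0.2,0],[0,0,0]],[[0,0.1,0],[0,0,0]],[[0,0.05,0],[0,0,0]],[[0,0,0],[0,0,0]],[[0,0,0],[0,0,0]]])

```text
time: 10.65
eef_pos: [0.6477, 0.2411, 0.0572]
tcp_rot: [-0.499, 0.499, -0.5, 0.501]
contact_force: [0.1, 0.2, -3.5]
opening: 0.173
```

Request:
send_rows(plan=[[[0,0.03,0],[0,0,0]],[[0,0.02,0],[0,0,0]],[[0,0,0],[0,0,0]],[[0,0,0],[0,0,0]]])

```text
time: 11.05
eef_pos: [0.6478, 0.2412, 0.051]
tcp_rot: [-0.499, 0.499, -0.5, 0.501]
contact_force: [-0.4, 0.5, 3.4]
opening: 0.17
```

Request:
send_rows(plan=[[[0,0,0],[0,0,0]],[[0,0,0],[0,0,0]],[[0,0,0],[0,0,0]],[[0,0,0],[0,0,0]],[[0,-0.3,0],[0,0,0]],[[0,-0.3,0],[0,0,0]],[[0,-0.3,0],[0,0,0]],[[0,-0.3,0],[0,0,0]]], gripper=0.5)

```text
time: 11.85
eef_pos: [0.6465, 0.2409, 0.1944]
tcp_rot: [0.5, -0.5, 0.5, -0.5]
contact_force: [0.0, 0.2, 0.4]
opening: 0.498
```

Request:
send_rows(plan=[[[0.39,-0.02,-0.005],[0,0,0]],[[0.39,-0.02,-0.005],[0,0,0]],[[0.39,-0.02,-0.005],[0,0,0]],[[0.39,-0.02,-0.005],[0,0,0]],[[0.39,-0.02,-0.005],[0,0,0]],[[0.39,-0.02,-0.005],[0,0,0]],[[0.39,-0.02,-0.005],[0,0,0]],[[0.39,-0.02,-0.005],[0,0,0]],[[0.39,-0.02,-0.005],[0,0,0]],[[0.39,-0.02,-0.005],[0,0,0]],[[0,0,0],[0,0,0]],[[0,0,0],[0,0,0]]])

```text
time: 13.05
eef_pos: [0.6408, -0.2281, 0.2169]
tcp_rot: [-0.5, 0.501, -0.5, 0.5]
contact_force: [0.2, 0.7, -0.5]
opening: 0.496
```

Run:
```python
from h import *
snap('wrist','w5',s=1.56)
s=get_state();print(s['eef_pos'],R.from_quat(s['tcp_rot']).as_matrix().round(4))
```

```text
[ 0.64092469 -0.22679986  0.21681429] [[ 3.e-04 -6.e-04  1.e+00]
 [-1.e+00  9.e-04  3.e-04]
 [-9.e-04 -1.e+00 -6.e-04]]
```

View pics/w5.png

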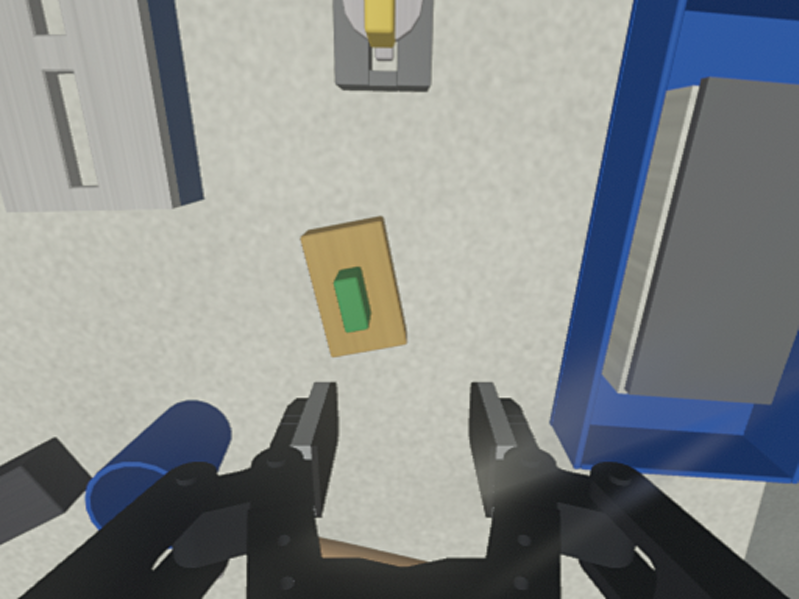

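The brass die's top corners are about (303,238), (384,222), (406,343) and (332,356). Its rib top's corners are (335,282), (360,276), (370,327) and (346,332).

Run:
```python
from h import *
def q(n,pts,z):
    a=np.array([ray('w5',u/1.56,v/1.56,z)[:2] for u,v in pts]);d=(a[0]+a[1]-a[2]-a[3])/2
    print(n,a.round(4).tolist(),'c',a.mean(0).round(4),'len',np.linalg.norm(d).round(4),'yaw deg',np.degrees(np.arctan2(-d[0],d[1])).round(2))
q('die',[(303,238),(384,222),(406,343),(332,356)],.026)
q('rib',[(335,282),(360,276),(370,327),(346,332)],.054)
print(ray('w5',380/1.56,43/1.56,.075),ray('w5',334/1.56,85/1.56,.036),ray('w5',432/1.56,85/1.56,.036))
print(ray('w5',96/1.56,187/1.56,.05),ray('w5',86/1.56,187/1.56,.05))
```

```text
die [[0.5759, -0.2063], [0.6294, -0.1959], [0.6437, -0.2812], [0.5909, -0.2912]] c [ 0.61   -0.2437] len 0.0863 yaw deg 9.78
rib [[0.5997, -0.2285], [0.6152, -0.2247], [0.6206, -0.2583], [0.6052, -0.2617]] c [ 0.6102 -0.2433] len 0.0338 yaw deg 9.24
[ 0.63054052 -0.10009659  0.075     ] [ 0.60192317 -0.11517124  0.036     ] [ 0.65865423 -0.11527814  0.036     ]
[ 0.46111423 -0.17130571  0.05      ] [ 0.45522978 -0.17129467  0.05      ]
```

Request:
send_rows(plan=[[[0.137,0.2,-0.257],[0,0,0]],[[0,0.1,0],[0,-0.0132,0]],[[0,0.1,0],[0,-0.0132,0]],[[0,0.27,0],[0,0,0]],[[0,0.27,0],[0,0,0]],[[0,0.27,0],[0,0,0]],[[0,0.2,0],[0,0,0]],[[0,0,0],[0,0,0]],[[0,0,0],[0,0,0]]])

```text
time: 14.0
eef_pos: [0.6106, -0.242, 0.0481]
tcp_rot: [-0.54, 0.456, -0.456, 0.54]
contact_force: [0.5, -0.6, 1.1]
opening: 0.5
```

Run:
```python
from h import *
snap('wrist','w6',crop=(150,150,400,337),s=3)
s=get_state();print(s['eef_pos'],s['contact_force'],R.from_quat(s['tcp_rot']).as_matrix().round(4))
```

```text
[ 0.61145691 -0.24282973  0.04958158] [-0.81863561 -0.51438888  0.67973745] [[ 0.1676  0.0019  0.9859]
 [-0.9859 -0.001   0.1676]
 [ 0.0013 -1.      0.0017]]
```

View pics/w6.png

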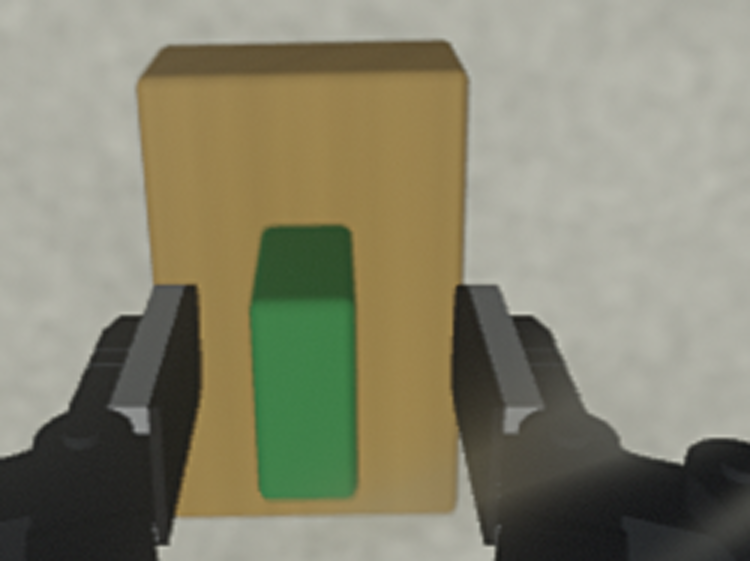

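The jaws straddle the green rib. The rib's middle is at 304 and the jaws' at 328, about 4 mm off, so I'll shift and grip.

Request:
send_rows(plan=[[[0,0.015,-0.03],[0,0,0]],[[0,0,0],[0,0,0]],[[0,0,0],[0,0,0]]])

```text
time: 14.35
eef_pos: [0.6072, -0.2444, 0.0475]
tcp_rot: [-0.54, 0.456, -0.457, 0.54]
contact_force: [-0.2, -0.3, -0.6]
opening: 0.504
```

Request:
send_rows(plan=[[[0,0,0],[0,0,0]],[[0,0,0],[0,0,0]],[[0,0,0],[0,0,0]],[[0,0,0],[0,0,0]],[[0,0,0],[0,0,0]],[[0,0,0],[0,0,0]]], gripper=1, grip_force=60)

```text
time: 14.95
eef_pos: [0.6071, -0.2443, 0.0467]
tcp_rot: [-0.54, 0.456, -0.457, 0.54]
contact_force: [0.8, 0.6, 3.8]
opening: 0.173
```

Run:
```python
from h import *
snap('wrist','w7',s=1)
s=get_state();print(s['eef_pos'],s['contact_force'],R.from_quat(s['tcp_rot']).as_matrix().round(4),s['opening'])
```

```text
[ 0.60708376 -0.24434202  0.04673717] [ 0.39001619 -1.09512788  4.5025725 ] [[ 1.661e-01  6.000e-04  9.861e-01]
 [-9.861e-01 -4.000e-04  1.661e-01]
 [ 5.000e-04 -1.000e+00  5.000e-04]] 0.17128206512661132
```

Request:
send_rows(plan=[[[0,-0.1,0],[0,0,0]],[[0,-0.2,0],[0,0,0]],[[0,-0.28,0],[0,0,0]],[[0,-0.28,0],[0,0.0082,0]],[[0,-0.28,0],[0,0.0082,0]],[[0,0,0],[0,0.0081,0]],[[0,0,0],[0,0,0]],[[0,0,0],[0,0,0]]])

```text
time: 15.8
eef_pos: [0.6055, -0.2433, 0.181]
tcp_rot: [0.504, -0.498, 0.495, -0.503]
contact_force: [-0.3, 1.2, -4.1]
opening: 0.171
```

Run:
```python
from h import *
im=cv2.imread('pics/w7_raw.png')
cv2.imwrite('pics/w7c.png',cv2.resize(im[150:350,150:400],None,fx=3,fy=3,interpolation=cv2.INTER_CUBIC))
s=get_state();print(s['eef_pos'],R.from_quat(s['tcp_rot']).as_matrix().round(4)); print(move([.4487,.1203,.19]))
```

```text
[ 0.60550936 -0.24330105  0.18099806] [[ 0.014  -0.0035  0.9999]
 [-0.9999  0.0022  0.014 ]
 [-0.0022 -1.     -0.0035]]
[-3.0482 -0.0638 -1.2643]
```

View pics/w7c.png

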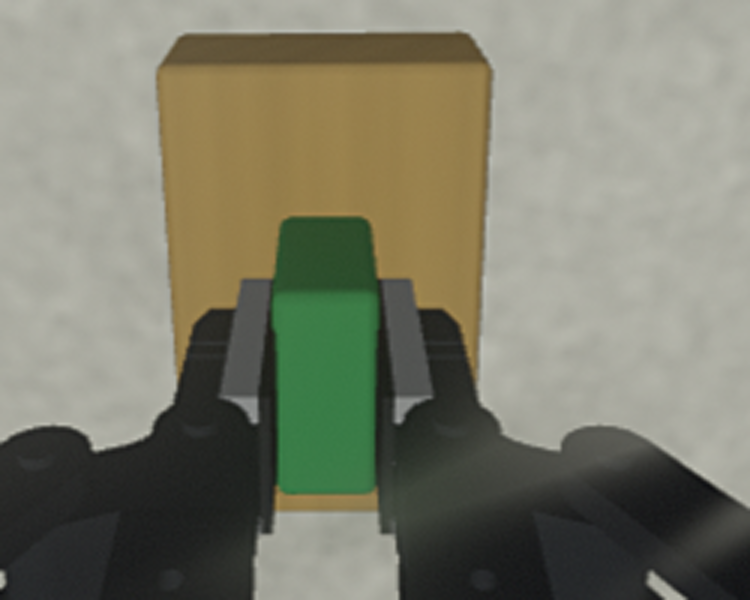

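The die is gripped square. Its far shoulder edge is at v=66 and its near edge at v=511. The rib top runs from v=292 to v=492.

Request:
send_rows(plan=[[[-0.339,-0.007,-0.1405],[0,0,0]],[[-0.339,-0.007,-0.1405],[0,0,0]],[[-0.339,-0.007,-0.1405],[0,0,0]],[[-0.339,-0.007,-0.1405],[0,0,0]],[[-0.339,-0.007,-0.1405],[0,0,0]],[[-0.339,-0.007,-0.1405],[0,0,0]],[[-0.339,-0.007,-0.1405],[0,0,0]],[[-0.339,-0.007,-0.1405],[0,0,0]],[[-0.339,-0.007,-0.1405],[0,0,0]],[[0,0,0],[0,0,0]],[[0,0,0],[0,0,0]]])

```text
time: 16.9
eef_pos: [0.449, 0.1207, 0.1892]
tcp_rot: [0.505, -0.496, 0.495, -0.503]
contact_force: [0.1, -0.8, -4.1]
opening: 0.171
```

Run:
```python
from h import *
e=np.array([.60708,-.24434]);M=np.array([[.1661,.9861],[-.9861,.1661]])
for u,v,z in [(158,66,.026),(490,66,.026),(330,511,.026),(275,292,.054),(377,292,.054),(377,492,.054),(280,492,.054)]:
    p=ray('w7',150+u/3,150+v/3,z)[:2]; print((M.T@(p-e)*1000).round(1))
snap('wrist','w8',crop=(120,40,390,240),s=2.9)
s=get_state();print(s['eef_pos'],s['contact_force'],R.from_quat(s['tcp_rot']).as_matrix().round(4))
```

```text
[-44.2 -26.3]
[-44.2  27.8]
[44.   1.8]
[-18.   -6.3]
[-18.    8.3]
[16.7  8.9]
[16.7 -6.1]
[0.44971594 0.11987518 0.18950284] [ 1.35458121  0.92879155 -3.69403841] [[ 1.430e-02 -1.900e-03  9.999e-01]
 [-9.999e-01 -6.000e-04  1.430e-02]
 [ 6.000e-04 -1.000e+00 -1.900e-03]]
```

View pics/w8.png

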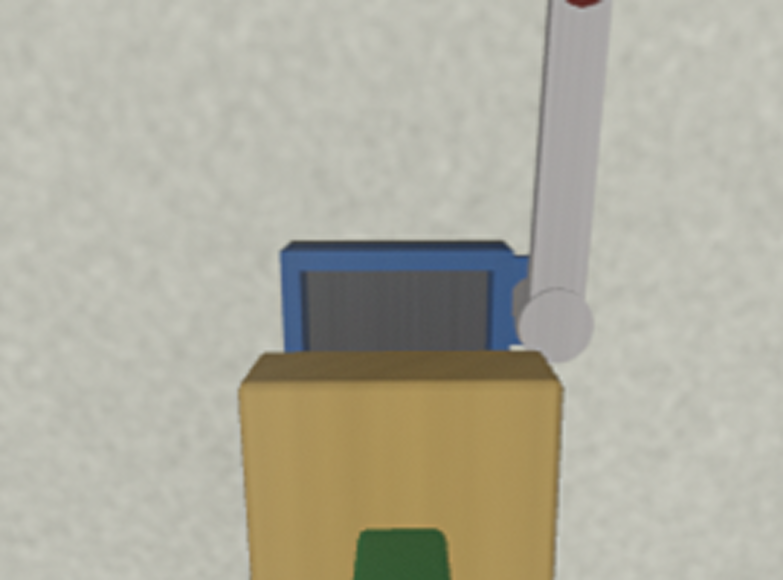

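Run:
```python
from h import *
for u,v in [(282,250),(512,250),(301,271),(492,271)]: print(ray('w8',120+u/2.9,40+v/2.9,.034).round(4))
print(ray('w8',120+555/2.9,40+325/2.9,.051).round(4))
e=get_state()['eef_pos']
for u in(240,562): print(ray('w8',120+u/2.9,40+383/2.9,e[2]-.0207)-e)
print(move([.4487,.1205,.075]))
```

```text
[0.4123 0.1719 0.034 ]
[0.4826 0.173  0.034 ]
[0.4179 0.1656 0.034 ]
[0.4768 0.1665 0.034 ]
[0.4944 0.1533 0.051 ]
[-0.02768033  0.04474832 -0.0207    ]
[ 0.02638774  0.04563062 -0.0207    ]
[-0.0059  0.9542 -0.0066]
```

Request:
send_rows(plan=[[[0,0.25,-0.008],[0,0,0]],[[0,0.25,0],[0,0,0]],[[0,0.25,0],[0,0,0]],[[0,0.12,0],[0,0,0]],[[0,0,0],[0,0,0]],[[0,0,0],[0,0,0]],[[0,0,0],[0,0,0]]])

```text
time: 17.65
eef_pos: [0.4508, 0.1194, 0.0875]
tcp_rot: [-0.502, 0.496, -0.498, 0.504]
contact_force: [0.2, -0.1, -2.3]
opening: 0.173
```

Run:
```python
from h import *
es=[]
for i in range(5):
    s=get_state();es.append(s['eef_pos']);snap('wrist','w9',crop=(120,90,390,290),s=2.9)
print(np.array(es).round(4),s['contact_force'],R.from_quat(s['tcp_rot']).as_matrix().round(4))
```

```text
[[0.4508 0.1194 0.0875]
 [0.4508 0.1196 0.0877]
 [0.4506 0.1197 0.0876]
 [0.4504 0.1199 0.0875]
 [0.4502 0.12   0.0873]] [ 0.30657294 -0.55910176 -4.57013749] [[ 1.290e-02  2.200e-03  9.999e-01]
 [-9.999e-01  1.000e-04  1.290e-02]
 [-0.000e+00 -1.000e+00  2.200e-03]]
```

View pics/w9.png

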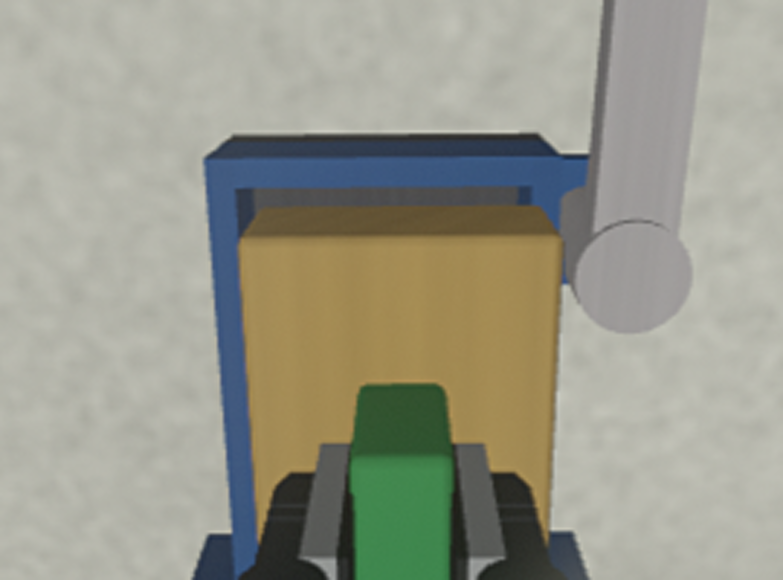

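The die hangs just above the pocket. Its top far edge runs (240–560, 238), and the pocket's inner far edge (236–532, 186).

Run:
```python
from h import *
f=lambda u,v,z:ray('w9',120+u/2.9,90+v/2.9,z).round(4)
z=.0873-.0467
print('die top',f(240,238,z+.026),f(560,238,z+.026),'bottom',f(260,207,z),f(540,207,z));print('pocket',f(236,186,.034),f(532,186,.034),'outer',f(207,159,.034),f(559,156,.034),'hinge',f(634,277,.051))
s=get_state();print(s['eef_pos'])
```

```text
die top [0.4234 0.164  0.0666] [0.4772 0.1646 0.0666] bottom [0.423  0.1636 0.0406] [0.4777 0.1642 0.0406]
pocket [0.4173 0.1664 0.034 ] [0.4769 0.1671 0.034 ] outer [0.4118 0.1717 0.034 ] [0.4819 0.1732 0.034 ] hinge [0.4946 0.1533 0.051 ]
[0.44994167 0.12002497 0.08706426]
```

Request:
send_rows(plan=[[[0,0,-0.02],[0,0,0]],[[0,0,0],[0,0,0]],[[0,0,0],[0,0,0]],[[0,0,0],[0,0,0]],[[0,0,0],[0,0,0]],[[0,0,0],[0,0,0]],[[0,0,0],[0,0,0]],[[0,0,0],[0,0,0]]])

```text
time: 18.7
eef_pos: [0.447, 0.12, 0.0862]
tcp_rot: [0.503, -0.497, 0.497, -0.503]
contact_force: [0.4, -0.2, -4.8]
opening: 0.176
```

Run:
```python
from h import *
es=[]
for i in range(10):
    s=get_state();es.append(s['eef_pos']);c=read_camera('side')
    
es=np.array(es);print(es.mean(0).round(4),es.round(4).tolist(),move([.447,.1203,.075]))
snap('wrist','w10',crop=(120,90,390,290),s=2.9)
a=cv2.imread('pics/w10.png').astype(int)
for v in(238,260,300): print(v,''.join('B' if p[0]>p[2]+30 else 'Y' if p[2]>p[0]+40 else '.' for p in a[v,180:600:4]))
```

```text
[0.447  0.12   0.0862] [[0.447, 0.12, 0.0862], [0.447, 0.12, 0.0862], [0.447, 0.12, 0.0862], [0.447, 0.12, 0.0862], [0.447, 0.12, 0.0862], [0.447, 0.12, 0.0862], [0.447, 0.12, 0.0862], [0.447, 0.12, 0.0862], [0.447, 0.12, 0.0862], [0.447, 0.12, 0.0862]] [-0.0027  0.0936  0.0002]
238 ............BBB.YYYYYYYYYYYYYYYYYYYYYYYYYYYYYYYYYYYYYYYYYYYYYYYYYYYYYYYYYYYYYYYYYYYYYYYYYYYYYYYYBBB......
260 ............BBBYYYYYYYYYYYYYYYYYYYYYYYYYYYYYYYYYYYYYYYYYYYYYYYYYYYYYYYYYYYYYYYYYYYYYYYYYYYYYYYYYBBBB.....
300 .............BB.YYYYYYYYYYYYYYYYYYYYYYYYYYYYYYYYYYYYYYYYYYYYYYYYYYYYYYYYYYYYYYYYYYYYYYYYYYYYYYY.BB.......
```

Request:
send_rows(plan=[[[0,0.04,0],[0,0,0]],[[0,0.04,0],[0,0,0]],[[0,0.04,0],[0,0,0]],[[0,0.04,0],[0,0,0]],[[0,0.04,0],[0,0,0]],[[0,0,0],[0,0,0]],[[0,0,0],[0,0,0]],[[0,0,0],[0,0,0]],[[0,0,0],[0,0,0]]])

```text
time: 20.15
eef_pos: [0.4472, 0.12, 0.0625]
tcp_rot: [-0.503, 0.497, -0.497, 0.503]
contact_force: [-0.2, -0.7, -5.0]
opening: 0.171
```

Request:
send_rows(plan=[[[0,0.017,0],[0,0,0]],[[0,0.018,0],[0,0,0]],[[0,0,0],[0,0,0]],[[0,0,0],[0,0,0]],[[0,0,0],[0,0,0]],[[0,0,0],[0,0,0]]])

```text
time: 20.75
eef_pos: [0.4474, 0.12, 0.0587]
tcp_rot: [-0.503, 0.497, -0.497, 0.503]
contact_force: [-2.9, 0.3, 4.8]
opening: 0.173
```

Request:
send_rows(plan=[[[0,0,0],[0,0,0]],[[0,0,0],[0,0,0]],[[0,0,0],[0,0,0]],[[0,0,0],[0,0,0]],[[0,-0.1,0],[0,0,0]],[[0,-0.3,0],[0,0,0]],[[0,-0.3,0],[0,0,0]],[[0,-0.3,0],[0,0,0]],[[0,0,0],[0,0,0]],[[0,0,0],[0,0,0]]], gripper=0.5)

```text
time: 21.75
eef_pos: [0.4477, 0.12, 0.1798]
tcp_rot: [-0.502, 0.496, -0.498, 0.504]
contact_force: [0.1, 0.7, -0.2]
opening: 0.499
```

Run:
```python
from h import *
snap('wrist','w11',s=1.56)
print(get_state()['eef_pos'])
```

```text
[0.44671253 0.11998879 0.17812883]
```

View pics/w11.png

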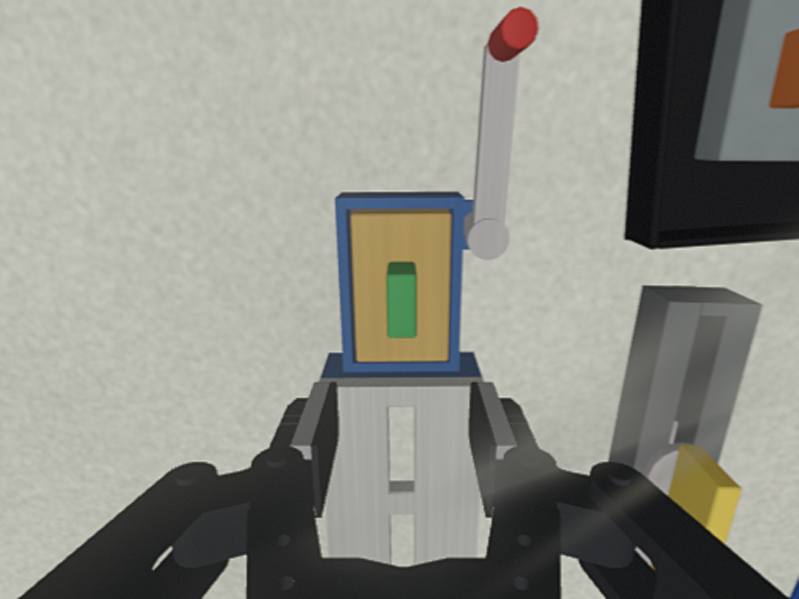

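The brass die is seated squarely, with an even gap all round, and the lever is still open. Next I'll shut the lever.

Request:
send_rows(plan=[[[-0.35,0,0.139],[0,0,0]],[[-0.35,0,0.139],[0,0,0]],[[-0.349,0,0.14],[0,0,0]],[[0,0,0],[0,0,0]],[[0,0.2,0],[0,0,0]],[[0,0.2,0],[0,0,0]],[[0,0.2,0],[0,0,0]],[[0,0.15,0],[0,0,0]],[[0,0.1,0],[0,0,0]],[[0,0,0],[0,0,0]],[[0,0,0],[0,0,0]],[[0,0,0],[0,0,0]]])

```text
time: 23.0
eef_pos: [0.4963, 0.2466, 0.0772]
tcp_rot: [-0.503, 0.496, -0.497, 0.504]
contact_force: [0.5, 0.5, -1.2]
opening: 0.497
```

Request:
send_rows(plan=[[[0,0,0],[0,0,0]],[[0,0,0],[0,0,0]],[[0,0,0],[0,0,0]],[[0,0,0],[0,0,0]],[[0,0,0],[0,0,0]],[[0,0,0],[0,0,0]]], gripper=1, grip_force=30)

```text
time: 23.6
eef_pos: [0.4962, 0.2467, 0.077]
tcp_rot: [-0.503, 0.497, -0.497, 0.504]
contact_force: [-0.8, 0.3, 5.3]
opening: 0.172
```

Request:
send_rows(plan=[[[0.007,0,-0.124],[0,0,0]],[[0.026,0,-0.1225],[0,0,0]],[[0.046,0,-0.117],[0,0,0]],[[0.063,0,-0.1075],[0,0,0]],[[0.079,0,-0.095],[0,0,0]],[[0.095,0,-0.0825],[0,0,0]],[[0.107,0,-0.066],[0,0,0]],[[0.115,0,-0.0475],[0,0,0]],[[0.1225,0,-0.029],[0,0,0]],[[0.124,0,-0.008],[0,0,0]],[[0,0,0],[0,0,0]],[[0,0,0],[0,0,0]]])

```text
time: 24.8
eef_pos: [0.4002, 0.1501, 0.0767]
tcp_rot: [0.504, -0.498, 0.496, -0.502]
contact_force: [-4.4, 0.2, 10.6]
opening: 0.173
```

Request:
send_rows(plan=[[[0,0,0],[0,0,0]],[[0,0,0],[0,0,0]],[[0,0,0],[0,0,0]]])

```text
time: 25.1
eef_pos: [0.4002, 0.1504, 0.0767]
tcp_rot: [0.504, -0.497, 0.496, -0.502]
contact_force: [-5.0, -0.6, 11.4]
opening: 0.172
```

Request:
send_rows(plan=[[[0.02,0,0],[0,0,0]],[[0.01,0,0],[0,0,0]],[[0,0,0],[0,0,0]],[[0,0,0],[0,0,0]]])

```text
time: 25.5
eef_pos: [0.4002, 0.1471, 0.0767]
tcp_rot: [0.504, -0.498, 0.496, -0.502]
contact_force: [-4.6, 2.0, 10.2]
opening: 0.174
```

Request:
send_rows(plan=[[[0,0,0],[0,0,0]],[[0,0,0],[0,0,0]],[[0,0,0],[0,0,0]],[[0,0,0],[0,0,0]],[[0,-0.3,0],[0,0,0]],[[0,-0.3,0],[0,0,0]],[[0,-0.3,0],[0,0,0]],[[0,-0.2,0],[0,0,0]],[[0,0,0],[0,0,0]],[[0,0,0],[0,0,0]]], gripper=0.5)

```text
time: 26.5
eef_pos: [0.4007, 0.1475, 0.2076]
tcp_rot: [-0.503, 0.497, -0.497, 0.503]
contact_force: [0.1, 0.7, -0.4]
opening: 0.501
```

Run:
```python
from h import *
snap('wrist','w12');im=cv2.imread('pics/w12_raw.png').astype(int)
b,g,r=im[...,0],im[...,1],im[...,2]
m=((r>110)&(g<70)&(b<70)).astype(np.uint8)
n,l,st,c=cv2.connectedComponentsWithStats(m)
for i in range(1,n):
    if st[i][4]>40: print(st[i],c[i],ray('w12',st[i][0]+st[i][2]/2,st[i][1]+st[i][3]-st[i][2]/2,.085))
print(get_state()['eef_pos'])
```

```text
[249 177  18  17 229] [257.17467249 184.63755459] [0.40123795 0.15467849 0.085     ]
[0.40006529 0.14738731 0.20650178]
```

Request:
send_rows(plan=[[[0.1985,0,0.239],[0,0,0]],[[0.1985,0,0.239],[0,0,0]],[[0.1985,0,0.239],[0,0,0]],[[0.1985,0,0.239],[0,0,0]],[[0.1985,0,0.239],[0,0,0]],[[0.1985,0,0.239],[0,0,0]],[[0.1985,0,0.239],[0,0,0]],[[0.1985,0,0.239],[0,0,0]],[[0,0,0],[0,0,0]],[[0,0,0],[0,0,0]],[[0,0,0],[0,0,0]],[[0,0,0],[0,0,0]]])

```text
time: 27.75
eef_pos: [0.6317, -0.0391, 0.2073]
tcp_rot: [0.504, -0.497, 0.496, -0.503]
contact_force: [0.5, -0.0, -0.1]
opening: 0.499
```

Run:
```python
from h import *
snap('wrist','w13',crop=(120,100,390,300),s=2.9)
print(get_state()['eef_pos'])
```

```text
[ 0.63192385 -0.03911752  0.20770604]
```

View pics/w13.png

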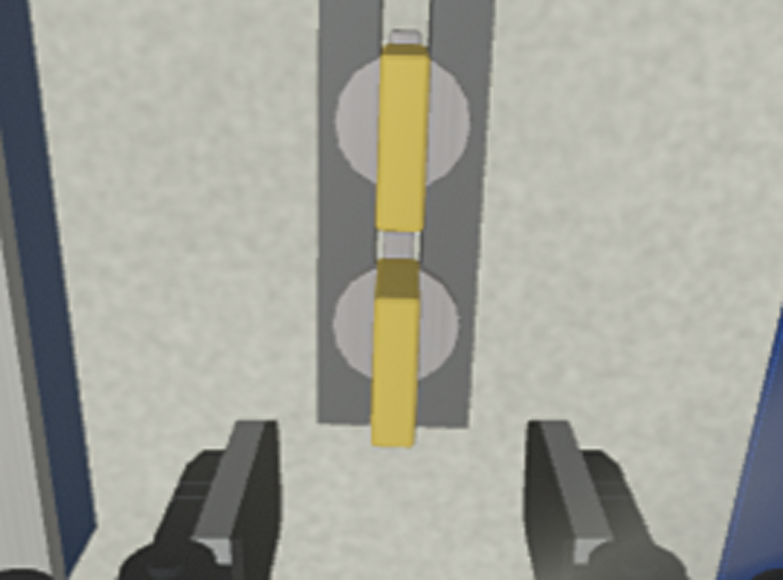

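Two posts hang in the stand. The wing tops are at (381–429, 53) to (377–424, 230) and (375–420, 298) to (371–415, 446).

Run:
```python
from h import *
f=lambda u,v,z=.085:ray('w13',120+u/2.9,100+v/2.9,z)[:2]
for P in ([(381,53),(429,53),(377,230),(424,231)],[(375,298),(420,298),(371,446),(415,446)]):
    a=np.array([f(*p) for p in P]);print(a.round(4).tolist(),a.mean(0).round(4))
    
print('stand',f(317,424,.036),f(469,426,.036))
s=get_state();print(move([.632,-.07,.12]),R.from_quat(s['tcp_rot']).as_matrix().round(4))
```

```text
[[0.6262, 0.0224], [0.639, 0.0226], [0.6253, -0.0268], [0.6388, -0.027]] [ 0.6323 -0.0022]
[[0.6249, -0.0475], [0.638, -0.0473], [0.6238, -0.0962], [0.6375, -0.096]] [ 0.631  -0.0718]
stand [ 0.60247118 -0.1147092 ] [ 0.65829884 -0.11474142]
[ 0.2576  0.7308 -0.0024] [[ 1.390e-02 -8.000e-04  9.999e-01]
 [-9.999e-01  3.000e-04  1.390e-02]
 [-3.000e-04 -1.000e+00 -8.000e-04]]
```

Request:
send_rows(plan=[[[0.2725,0,-0.011],[0,0,0]],[[0,0.2,0],[0,0,0]],[[0,0.25,0],[0,0,0]],[[0,0.25,0],[0,0,0]],[[0,0.25,0],[0,0,0]],[[0,0.15,0],[0,0,0]],[[0,0.09,0],[0,0,0]],[[0,0,0],[0,0,0]],[[0,0,0],[0,0,0]],[[0,0,0],[0,0,0]],[[0,0,0],[0,0,0]]])

```text
time: 28.9
eef_pos: [0.6328, -0.073, 0.0669]
tcp_rot: [-0.503, 0.496, -0.498, 0.504]
contact_force: [0.6, -0.2, -0.7]
opening: 0.5
```

Request:
send_rows(plan=[[[0,0,0],[0,0,0]],[[0,0,0],[0,0,0]],[[0,0,0],[0,0,0]],[[0,0,0],[0,0,0]],[[0,0,0],[0,0,0]],[[0,0,0],[0,0,0]]], gripper=1, grip_force=60)

```text
time: 29.5
eef_pos: [0.6318, -0.0729, 0.0658]
tcp_rot: [0.503, -0.497, 0.497, -0.503]
contact_force: [-3.0, 0.9, 6.0]
opening: 0.154
```

Request:
send_rows(plan=[[[0,-0.1,0],[0,0,0]],[[0,-0.2,0],[0,0,0]],[[0,-0.25,0],[0,0,0]],[[0,-0.2,0],[0,0,0]],[[0.1075,0,-0.3],[0,0,0]],[[0.1075,0,-0.3],[0,0,0]],[[0.1075,0,-0.3],[0,0,0]],[[0.1075,0,-0.3],[0,0,0]],[[0.1075,0,-0.3],[0,0,0]],[[0,0,0],[0,0,0]],[[0,0,0],[0,0,0]],[[0,0,0],[0,0,0]]])

```text
time: 30.7
eef_pos: [0.4537, -0.1397, 0.1558]
tcp_rot: [-0.503, 0.496, -0.497, 0.504]
contact_force: [0.2, -0.2, -0.8]
opening: 0.156
```

Request:
send_rows(plan=[[[0,0,0],[0,0,0]],[[0,0,0],[0,0,0]],[[0,0,0],[0,0,0]],[[0,0,0],[0,0,0]],[[0,0,0],[0,0,0]],[[0,0,0],[0,0,0]]])

```text
time: 31.3
eef_pos: [0.4528, -0.1395, 0.1552]
tcp_rot: [-0.503, 0.497, -0.497, 0.503]
contact_force: [0.1, 1.1, -1.4]
opening: 0.153
```

Run:
```python
from h import *
snap('wrist','w14',crop=(150,100,400,350),s=2.4)
s=get_state();print(s['eef_pos'],R.from_quat(s['tcp_rot']).as_matrix().round(4))
```

```text
[ 0.45273683 -0.13957565  0.15518885] [[ 0.0129 -0.      0.9999]
 [-0.9999  0.      0.0129]
 [-0.     -1.     -0.    ]]
```

View pics/w14.png

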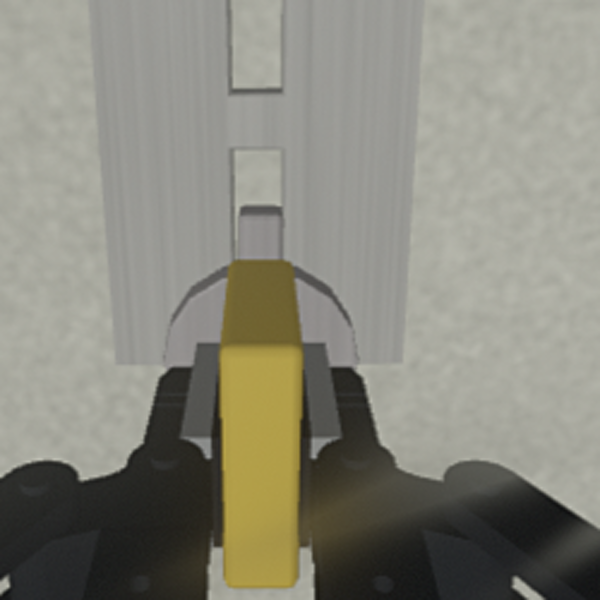

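The crossbar end shows at (239–282, 215) above slot 0, whose far edge is at (232–284, 148).

Run:
```python
from h import *
f=lambda u,v,z:ray('w14',150+u/2.4,100+v/2.4,z)[:2].round(4)
print('bar',f(239,214,.1097),f(282,214,.1097),f(240,207,.0997),f(281,207,.0997))
print('slot0',f(232,148,.05),f(284,148,.05),'slot1 end',f(229,92,.05),f(283,92,.05),f(229,20,.05),f(283,20,.05))
print('wing',f(222,346,.1747),f(301,346,.1747),f(225,586,.1747),f(299,586,.1747))
print('plate',f(116,363,.05),f(403,363,.05))
```

```text
bar [ 0.4482 -0.1118] [ 0.4586 -0.1117] [ 0.4482 -0.1131] [ 0.4586 -0.1129]
slot0 [ 0.4444 -0.1088] [ 0.4608 -0.1086] slot1 end [ 0.4435 -0.0912] [ 0.4601 -0.091 ] [ 0.4435 -0.0698] [ 0.4596 -0.0696]
wing [ 0.4472 -0.1136] [ 0.4598 -0.1135] [ 0.4475 -0.162 ] [ 0.4609 -0.1618]
plate [ 0.4041 -0.1854] [ 0.5039 -0.1841]
```

Request:
send_rows(plan=[[[0,0.1,-0.007],[0,0,0]],[[0,0.12,0],[0,0,0]],[[0,0.12,0],[0,0,0]],[[0,0.05,0],[0,0,0]],[[0,0.03,0],[0,0,0]],[[0,0.03,0],[0,0,0]],[[0,0.03,0],[0,0,0]],[[0,0,0],[0,0,0]],[[0,0,0],[0,0,0]],[[0,0,0],[0,0,0]]])

```text
time: 32.35
eef_pos: [0.4521, -0.1397, 0.098]
tcp_rot: [-0.503, 0.497, -0.497, 0.503]
contact_force: [0.6, 0.3, -1.5]
opening: 0.153
```

Free entry so far; the bar's underside is at about 0.0425. I'll keep going down.

Request:
send_rows(plan=[[[0,0.03,0],[0,0,0]],[[0,0.03,0],[0,0,0]],[[0,0.03,0],[0,0,0]],[[0,0.03,0],[0,0,0]],[[0,0.025,0],[0,0,0]],[[0,0,0],[0,0,0]],[[0,0,0],[0,0,0]],[[0,0,0],[0,0,0]]])

```text
time: 33.15
eef_pos: [0.4518, -0.1396, 0.0801]
tcp_rot: [-0.503, 0.497, -0.497, 0.503]
contact_force: [-0.4, 0.4, -1.4]
opening: 0.155
```

Request:
send_rows(plan=[[[0,0,0],[0,0.0228,0]],[[0,0,0],[0,0.0228,0]],[[0,0,0],[0,0.0228,0]],[[0,0,0],[0,0.0228,0]],[[0,0,0],[0,0.0228,0]],[[0,0,0],[0,0.0228,0]],[[0,0,0],[0,0.0228,0]],[[0,0,0],[0,0.0228,0]],[[0,0,0],[0,0.0228,0]],[[0,0,0],[0,0.0228,0]],[[0,0,0],[0,0.022,0]],[[0,0,0],[0,0,0]]])

```text
time: 34.35
eef_pos: [0.4519, -0.1396, 0.0802]
tcp_rot: [0.005, -0.707, 0.707, -0.005]
contact_force: [-0.1, 0.4, -0.5]
opening: 0.149
```

Request:
send_rows(plan=[[[0,0.01,0],[0,0,0]],[[0,0,0],[0,0,0]],[[0,0,0],[0,0,0]],[[0,0,0],[0,0,0]],[[0,0,0],[0,0,0]]])

```text
time: 34.85
eef_pos: [0.4521, -0.1397, 0.0797]
tcp_rot: [0.005, -0.707, 0.707, -0.005]
contact_force: [-1.4, 1.3, 6.0]
opening: 0.151
```

Request:
send_rows(plan=[[[0,0,0],[0,0,0]],[[0,0,0],[0,0,0]],[[0,0,0],[0,0,0]],[[0,0,0],[0,0,0]],[[0,-0.1,0],[0,0,0]],[[0,-0.25,0],[0,0,0]],[[0,-0.25,0],[0,0,0]],[[0,-0.25,0],[0,0,0]],[[0,-0.15,0],[0,0,0]]], gripper=0.5)

```text
time: 35.75
eef_pos: [0.453, -0.1402, 0.2028]
tcp_rot: [0.003, -0.706, 0.708, -0.006]
contact_force: [1.0, 1.0, -0.3]
opening: 0.504
```

Request:
send_rows(plan=[[[0,0,0],[0,-0.0228,0]],[[0,0,0],[0,-0.0228,0]],[[0,0,0],[0,-0.0228,0]],[[0,0,0],[0,-0.0228,0]],[[0,0,0],[0,-0.0228,0]],[[0,0,0],[0,-0.0228,0]],[[0,0,0],[0,-0.0228,0]],[[0,0,0],[0,-0.0228,0]],[[0,0,0],[0,-0.0228,0]],[[0,0,0],[0,-0.0228,0]],[[0,0,0],[0,-0.022,0]],[[0,0,0],[0,0,0]]])

```text
time: 36.95
eef_pos: [0.452, -0.1397, 0.1999]
tcp_rot: [-0.503, 0.496, -0.497, 0.503]
contact_force: [-0.3, -0.1, 0.6]
opening: 0.496
```

Run:
```python
from h import *
snap('wrist','w15',s=1)
s=get_state();print(s['eef_pos'],s['contact_force'],R.from_quat(s['tcp_rot']).as_matrix().round(4));print(move([.6323,-.0030,s['eef_pos'][2]]))
```

```text
[ 0.4519946  -0.13964108  0.19974515] [ 0.29780819 -0.50853659 -0.4624244 ] [[ 1.020e-02  8.000e-04  9.999e-01]
 [-9.999e-01 -4.000e-04  1.020e-02]
 [ 4.000e-04 -1.000e+00  8.000e-04]]
[-1.1232e+00  7.0000e-04  1.5141e+00]
```

Request:
send_rows(plan=[[[-0.187,0,0.252],[0,0,0]],[[-0.187,0,0.252],[0,0,0]],[[-0.187,0,0.252],[0,0,0]],[[-0.187,0,0.252],[0,0,0]],[[-0.187,0,0.252],[0,0,0]],[[-0.188,0,0.254],[0,0,0]],[[0,0.2,0],[0,0,0]],[[0,0.25,0],[0,0,0]],[[0,0.25,0],[0,0,0]],[[0,0,0],[0,0,0]],[[0,0,0],[0,0,0]],[[0,0,0],[0,0,0]]])

```text
time: 38.2
eef_pos: [0.6332, -0.0028, 0.1175]
tcp_rot: [-0.502, 0.496, -0.498, 0.504]
contact_force: [0.3, -0.7, 1.1]
opening: 0.5
```

Request:
send_rows(plan=[[[0,0.15,0],[0,0,0]],[[0,0.15,0],[0,0,0]],[[0,0.115,0],[0,0,0]],[[0,0,0],[0,0,0]],[[0,0,0],[0,0,0]],[[0,0,0],[0,0,0]]])

```text
time: 38.8
eef_pos: [0.6329, -0.0027, 0.0668]
tcp_rot: [-0.503, 0.496, -0.498, 0.504]
contact_force: [0.3, 0.1, -0.3]
opening: 0.501
```

Request:
send_rows(plan=[[[0,0,0],[0,0,0]],[[0,0,0],[0,0,0]],[[0,0,0],[0,0,0]],[[0,0,0],[0,0,0]],[[0,0,0],[0,0,0]],[[0,0,0],[0,0,0]]], gripper=1)

```text
time: 39.4
eef_pos: [0.6325, -0.0026, 0.0662]
tcp_rot: [-0.503, 0.496, -0.497, 0.504]
contact_force: [0.3, 0.7, 5.4]
opening: 0.155
```

Request:
send_rows(plan=[[[0,-0.1,0],[0,0,0]],[[0,-0.2,0],[0,0,0]],[[0,-0.25,0],[0,0,0]],[[0,-0.2,0],[0,0,0]],[[-0.042,0,-0.304],[0,0,0]],[[-0.042,0,-0.304],[0,0,0]],[[-0.042,0,-0.304],[0,0,0]],[[-0.042,0,-0.304],[0,0,0]],[[-0.043,0,-0.304],[0,0,0]],[[0,0,0],[0,0,0]],[[0,0,0],[0,0,0]],[[0,0,0],[0,0,0]]])

```text
time: 40.6
eef_pos: [0.45, 0.0203, 0.1557]
tcp_rot: [-0.503, 0.496, -0.497, 0.503]
contact_force: [0.1, 0.5, -1.5]
opening: 0.154
```

Request:
send_rows(plan=[[[0,0,0],[0,0,0]],[[0,0,0],[0,0,0]],[[0,0,0],[0,0,0]],[[0,0,0],[0,0,0]],[[0,0,0],[0,0,0]],[[0,0,0],[0,0,0]],[[0,0,0],[0,0,0]]])

```text
time: 41.3
eef_pos: [0.4491, 0.0205, 0.1552]
tcp_rot: [0.503, -0.497, 0.497, -0.503]
contact_force: [-0.7, 0.8, -1.3]
opening: 0.154
```

Run:
```python
from h import *
snap('wrist','w16',crop=(150,100,400,350),s=2.4)
s=get_state();print(s['eef_pos'],s['opening'],R.from_quat(s['tcp_rot']).as_matrix().round(4))
```

```text
[0.44909549 0.02045808 0.15520445] 0.15594295217913526 [[ 0.0129 -0.      0.9999]
 [-0.9999 -0.      0.0129]
 [ 0.     -1.     -0.    ]]
```

View pics/w16.png

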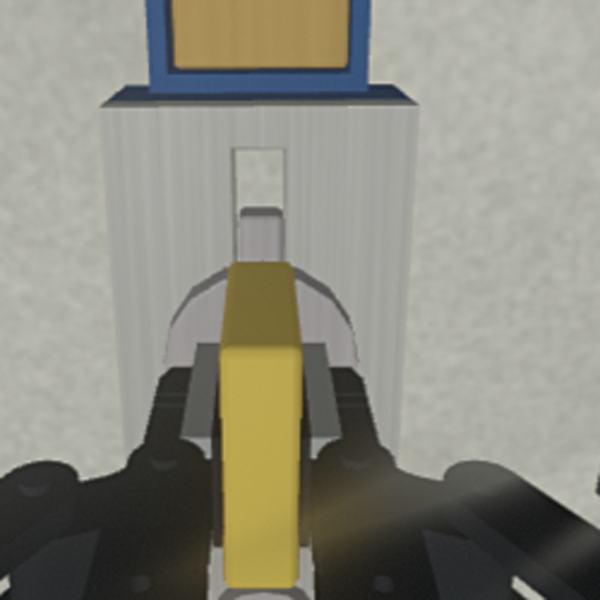

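This matches the first fit: slot edges 232–285 with the far end at v=148, bar 240–283. I'll use the same descent.

Request:
send_rows(plan=[[[0,0.1,-0.006],[0,0,0]],[[0,0.12,0],[0,0,0]],[[0,0.12,0],[0,0,0]],[[0,0.05,0],[0,0,0]],[[0,0.03,0],[0,0,0]],[[0,0.03,0],[0,0,0]],[[0,0.03,0],[0,0,0]],[[0,0,0],[0,0,0]],[[0,0,0],[0,0,0]],[[0,0,0],[0,0,0]]])

```text
time: 42.35
eef_pos: [0.4487, 0.0204, 0.098]
tcp_rot: [-0.503, 0.497, -0.497, 0.503]
contact_force: [-0.0, 0.3, -1.0]
opening: 0.158
```

Request:
send_rows(plan=[[[0,0.03,0],[0,0,0]],[[0,0.03,0],[0,0,0]],[[0,0.03,0],[0,0,0]],[[0,0.03,0],[0,0,0]],[[0,0.02,0],[0,0,0]],[[0,0,0],[0,0,0]],[[0,0,0],[0,0,0]],[[0,0,0],[0,0,0]]])

```text
time: 43.15
eef_pos: [0.4484, 0.0204, 0.0809]
tcp_rot: [-0.503, 0.497, -0.497, 0.503]
contact_force: [-0.2, -0.1, -1.6]
opening: 0.155
```

Request:
send_rows(plan=[[[0,0,0],[0,0.0228,0]],[[0,0,0],[0,0.0228,0]],[[0,0,0],[0,0.0228,0]],[[0,0,0],[0,0.0228,0]],[[0,0,0],[0,0.0228,0]],[[0,0,0],[0,0.0228,0]],[[0,0,0],[0,0.0228,0]],[[0,0,0],[0,0.0228,0]],[[0,0,0],[0,0.0228,0]],[[0,0,0],[0,0.0228,0]],[[0,0,0],[0,0.022,0]],[[0,0,0],[0,0,0]]])

```text
time: 44.35
eef_pos: [0.4484, 0.0204, 0.0809]
tcp_rot: [0.005, -0.707, 0.707, -0.005]
contact_force: [0.2, 0.2, -0.1]
opening: 0.154
```

Request:
send_rows(plan=[[[0,0.01,0],[0,0,0]],[[0,0,0],[0,0,0]],[[0,0,0],[0,0,0]],[[0,0,0],[0,0,0]],[[0,0,0],[0,0,0]]])

```text
time: 44.85
eef_pos: [0.4487, 0.0204, 0.0801]
tcp_rot: [0.005, -0.707, 0.707, -0.005]
contact_force: [-1.3, 0.5, 5.5]
opening: 0.153
```

Request:
send_rows(plan=[[[0,0,0],[0,0,0]],[[0,0,0],[0,0,0]],[[0,0,0],[0,0,0]],[[0,0,0],[0,0,0]],[[0,-0.1,0],[0,0,0]],[[0,-0.25,0],[0,0,0]],[[0,-0.25,0],[0,0,0]],[[0,-0.25,0],[0,0,0]],[[0,-0.15,0],[0,0,0]]], gripper=0.5)

```text
time: 45.75
eef_pos: [0.4495, 0.0203, 0.2033]
tcp_rot: [0.003, -0.707, 0.707, -0.006]
contact_force: [-0.0, -0.2, 0.1]
opening: 0.5
```

Request:
send_rows(plan=[[[0,0,0],[0,-0.0228,0]],[[0,0,0],[0,-0.0228,0]],[[0,0,0],[0,-0.0228,0]],[[0,0,0],[0,-0.0228,0]],[[0,0,0],[0,-0.0228,0]],[[0,0,0],[0,-0.0228,0]],[[0,0,0],[0,-0.0228,0]],[[0,0,0],[0,-0.0228,0]],[[0,0,0],[0,-0.0228,0]],[[0,0,0],[0,-0.0228,0]],[[0,0,0],[0,-0.022,0]],[[0,0,0],[0,0,0]]])

```text
time: 46.95
eef_pos: [0.4485, 0.0205, 0.2004]
tcp_rot: [-0.503, 0.497, -0.497, 0.503]
contact_force: [0.1, 0.9, -0.2]
opening: 0.502
```

Request:
send_rows(plan=[[[-0.1,-0.25,0.25],[0,0,0]],[[-0.1,-0.25,0.25],[0,0,0]],[[-0.1,-0.25,0.25],[0,0,0]],[[0,0,0.3],[0,0,0]],[[0,0,0],[0,0,0]],[[0,0,0],[0,0,0]],[[0,0,0],[0,0,0]],[[0,0,0],[0,0,0]],[[0,0,0],[0,0,0]],[[0,0,0],[0,0,0]]])

```text
time: 47.95
eef_pos: [0.5734, 0.058, 0.2898]
tcp_rot: [-0.503, 0.497, -0.497, 0.503]
contact_force: [0.2, -1.2, -0.5]
opening: 0.503
```

Run:
```python
from h import *
snap('wrist','w17',s=1.56)
print(get_state()['eef_pos'])
```

```text
[0.5735243  0.05801366 0.28983154]
```

View pics/w17.png

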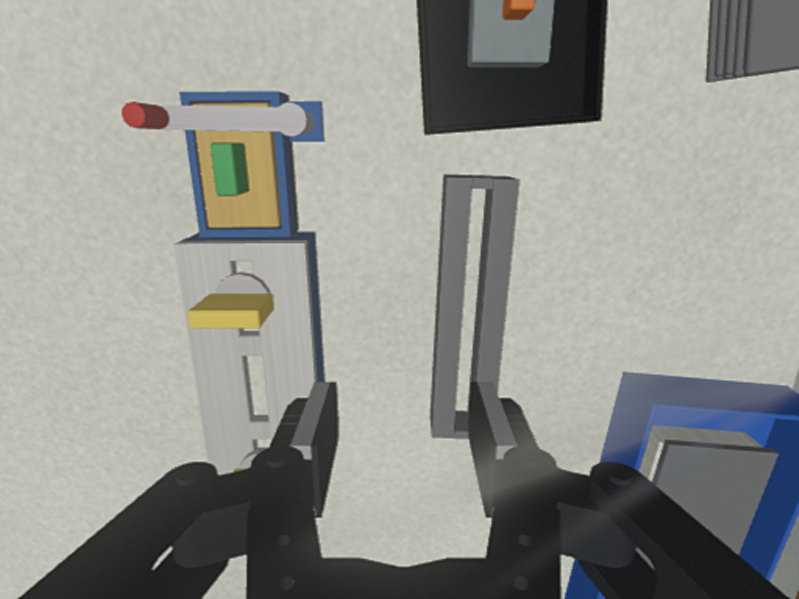

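The lever lies shut across the die, the stand is empty, and the post in slot 2 is turned crosswise with its collar down. The old die lies flat in the tray. I've used all 16 picture views, so I'll check the rest by numbers.

Run:
```python
from h import *
f=lambda u,v,z:ray('w17',u/1.56,v/1.56,z).round(4)
k,h=f(135,115,.085),f(293,119,.051);print('knob',k,'hinge',h,'lever rad',np.arctan2(k[1]-h[1],h[0]-k[0])+.013)
for n in('scene','side','wrist'):
    snap(n,'f_'+n);im=cv2.imread(f'pics/f_{n}_raw.png');hsv=cv2.cvtColor(im,cv2.COLOR_BGR2HSV)
    for nm,lo,hi,z in(('yellow',(22,130,60),(32,255,255),.079),('orange',(5,170,90),(13,255,255),.045),('green',(50,100,30),(75,255,255),.055),('red',(0,170,70),(4,255,255),.067)):
        m=cv2.inRange(hsv,lo,hi);c,l,st,ce=cv2.connectedComponentsWithStats(m)
        for i in range(1,c):
            if st[i][4]>40:
                ys,xs=np.where(l==i);p=np.array([ray('f_'+n,x,y,z)[:2] for x,y in zip(xs,ys)])
                w,V=np.linalg.eigh(np.cov(p.T));print(n,nm,st[i][4],p.mean(0).round(3),'long axis',V[:,1].round(2))
```

```text
knob [0.4031 0.1535 0.085 ] hinge [0.4961 0.1536 0.051 ] lever rad 0.011924731597205217
scene yellow 136 [0.446 0.021] long axis [-0.97  0.24]
scene yellow 128 [ 0.45  -0.139] long axis [-0.99  0.17]
scene orange 44 [0.641 0.248] long axis [-0.  1.]
scene green 240 [-0.065  0.944] long axis [-0.94  0.34]
scene green 72 [0.447 0.119] long axis [-0.46  0.89]
scene red 140 [-0.113  0.887] long axis [-1.  0.]
side yellow 115 [ 0.455 -0.142] long axis [-0.64  0.77]
side yellow 147 [0.45  0.019] long axis [-0.71  0.7 ]
side green 46 [0.45  0.114] long axis [-0.49  0.87]
side green 1340 [0.188 0.543] long axis [-0.99  0.15]
side red 356 [0.249 0.477] long axis [-1.    0.02]
wrist yellow 639 [0.446 0.018] long axis [-0.99 -0.16]
wrist orange 166 [0.648 0.225] long axis [-0.99 -0.14]
wrist green 447 [0.446 0.12 ] long axis [-0.03  1.  ]
```

```bash
python3 -c "
from plant import sign_off;print(sign_off())"
```

```text
the job is handed in; nothing more can be done
None
```

The job is done and handed in at about 48 s of the 200 s allowed; `sign_off()` gives no verdict, so the outcome below rests on my own checks.

**What I did:**
- Swung the lever open to about 1.57 rad.
- Lifted the old grey die out and laid it flat in the tray.
- Seated the brass die in the pocket and shut the lever over it. Its spot differed by about 3 cm between my first and second looks, so it may have been knocked. I gripped it where it then lay.
- Fitted both yellow posts, in slots 0 and 2, each turned a quarter turn and released. Only two were in the stand.

**Last checks:**
- **Lever:** about 0.01 rad from shut in the last picture. A rougher reading just after I let go gave about 0.03. The limit is 0.12.
- **Brass die:** an even gap all round in the picture before shutting. Its rib measures within about 3 mm of the pocket centre in the scene and wrist views, and 6 mm off in the side view.
- **Old die:** flat on the tray floor near the tray's centre.
- **Posts:** each pressed on the plate with 5–6 N before release. Measured positions are within about 3 mm of their slot centres.
- **Gripper:** left hanging clear of everything.

**Checks that disagreed or were not done:** the colour-blob check gave poor wing directions because it mixes the side and top faces. It was worst in the side camera, about 45° off. I trusted the commanded and measured quarter turn, and for slot 2 also the close picture. Slot 0's post was confirmed only by its measured position and the scene camera's blob direction, not by eye. I did not measure the bystanders at the end, but the arm never went near them.

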